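# Swap tub and bottle at the vacuum station

## Task

Pull the red vacuum knob out until it clicks into its outer position, and leave it out while you swap the two vessels: the amber bottle goes into the blue cradle and the white tub with the green lid into the orange cradle, each standing flat on the cradle floor; the black mat is a free place to put one down meanwhile. When both stand in their new places, push the knob fully home again. Keep both vessels upright, set them down without dropping them, and leave the beaker and the carton where they are.

Things in the scene. Friction and masses are not known exactly. Their poses are not given: they have to be found in the camera images.
- knob (a joint): travel of the red pull knob, m: 0 = fully home, 0.020 = pulled out to its stop. It snaps over at mid travel (0.010) and stays at whichever end it is on; moving it takes about 5 N, plus about 1.5 N at 0.1 m/s.
- knob_head (a point): centre of the red knob head, which moves with the knob. The head is a cylinder 34 mm across and 20 mm long, its axis level along this point's x axis; the knob is pulled towards -x of this point (roughly towards the robot) and pushed towards +x. It sits 55 mm above the bench on a 12 mm stem. Home, its back is 16 mm from the front face of a white box (120 mm wide, 80 mm deep, 76 mm high) and its centre 26 mm; its +x axis points into the box.
- tub_center (a point): centre (half-way up) of a closed white tub with a green lid, 60 mm along its x, 40 mm along its y, 50 mm high, flat-topped, about 150 g. It starts in the blue cradle.
- bottle_center (a point): centre (half-way up) of an amber round bottle with a white cap, 115 mm high in all; straight body 42 mm across from the foot to 92 mm up, cap 32 mm across from 97 to 115 mm; about 200 g. It starts in the orange cradle.
- blue_cradle_floor (a point): centre of the pocket floor of the blue fixed cradle, 6 mm above the bench. The pocket is 70 mm along its x and 50 mm along its y, so the tub fits only with its length along x (either way round). The two walls at its +y and -y sides are tall (up to 54 mm above the bench, 6 mm thick), the two at its +x and -x ends are low curbs (14 mm above the bench, 6 mm thick): a tub in it can be held only across its 60 mm length, with the fingers at the ends.
- orange_cradle_floor (a point): centre of the pocket floor of the orange fixed cradle, 6 mm above the bench. Same pocket, 70 mm along its x and 50 mm along its y, but here the walls at the +x and -x ends are the tall ones (up to 54 mm above the bench) and those at the +y and -y sides the low curbs (14 mm): a tub in it can be held only across its 40 mm width. The vacuum box, the cradles and the mat stand side by side in any order, turned at most 0.25 rad either way, their centres at least 170 mm apart.
- mat_center (a point): centre of the top of a flat black rubber mat, 120 x 120 mm, 2 mm thick, fixed to the bench, empty: a spare place to put a vessel down.
- tub: the tub, origin at the centre of its underside
- bottle: the bottle, origin at the centre of its underside
- beaker_center (a point): centre of a glass beaker, 58 mm across, 85 mm high; bystander at the left
- carton_center (a point): centre of a red and white carton, 56 x 56 x 90 mm; bystander at the right

How it is judged (in metres and radians):
On the way, in this order (a step that is already met when the one before it is completed fails the run):
1. the knob is out at its outer position, both vessels still in their first places (value of joint knob above 0.017 m and distance of each of tub_center, bottle_center from where it was at the start of the episode below 0.02 m), for 0.2 s.
2. with the knob still out, the bottle stands in the blue cradle and the tub in the orange one, both let go (value of joint knob above 0.017 m and horizontal distance between tub_center and orange_cradle_floor below 0.01 m and z of tub_center in the frame of orange_cradle_floor between 0.02 and 0.03 m and angle between each of tub_center, bottle_center's own z axis and vertical below 0.08 rad and horizontal distance between bottle_center and blue_cradle_floor below 0.018 m and z of bottle_center in the frame of blue_cradle_floor between 0.0525 and 0.0625 m and contact force between each of tub, bottle and the fingers below 0.1 N and linear speed of each of tub, bottle below 0.02 m/s), for 0.2 s.
At the end, for the whole second after the job is handed in: The knob is fully home (within 2 mm), the tub stands on the floor of the orange cradle (within 10 mm of its centre) and the bottle on the floor of the blue cradle (within 18 mm of its centre), upright within 0.08 rad, within 5 mm of resting height, at rest and released (value of joint knob below 0.002 m and horizontal distance between tub_center and orange_cradle_floor below 0.01 m and z of tub_center in the frame of orange_cradle_floor between 0.02 and 0.03 m and angle between each of tub_center, bottle_center's own z axis and vertical below 0.08 rad and horizontal distance between bottle_center and blue_cradle_floor below 0.018 m and z of bottle_center in the frame of blue_cradle_floor between 0.0525 and 0.0625 m and contact force between each of tub, bottle and the fingers below 0.1 N and linear speed of each of tub, bottle below 0.02 m/s); the robot touches nothing.
It fails at once if the knob is pushed in (below 10 mm) while the vessels are not both in their new places, once one has been moved more than 30 mm (value of joint knob below 0.01 m and distance of any of tub_center, bottle_center from where it was at the start of the episode above 0.03 m and not (horizontal distance between tub_center and orange_cradle_floor below 0.01 m and z of tub_center in the frame of orange_cradle_floor between 0.02 and 0.03 m and angle between each of tub_center, bottle_center's own z axis and vertical below 0.08 rad and horizontal distance between bottle_center and blue_cradle_floor below 0.018 m and z of bottle_center in the frame of blue_cradle_floor between 0.0525 and 0.0625 m)).
It fails at once if the tub or bottle is tipped more than 0.4 rad (angle between any of tub_center, bottle_center's own z axis and vertical above 0.4 rad).
It fails at once if the tub or bottle falls or is thrown (over 0.5 m/s out of the fingers) ((linear speed of tub above 0.5 m/s and contact force between tub and the fingers below 0.05 N) or (linear speed of bottle above 0.5 m/s and contact force between bottle and the fingers below 0.05 N)).
It fails at once if the beaker or carton is moved more than 20 mm (distance of any of beaker_center, carton_center from where it was at the start of the episode above 0.02 m).
It also fails if it takes over 72 s, if anything falls off the work surface, if the arm or the gripper's body presses on something with over 40 N, if the wrist force passes 120 N, or if a joint passes its speed limit or range.

## Robot

A 6-joint arm with a two-finger parallel gripper is mounted at the origin on the work surface. World frame = base frame: x ahead of the robot, y to its left, z up, the work surface at z = 0. Lengths are in mm, angles in rad, forces in N, time in s.
With the tool pointing down it reaches from about 300 to 775 mm from the base axis. Payload 14.6 kg.
Tool frame: the origin (TCP) lies at the very end of the fingers, on their centre line; the grasp point (between the pads) lies 19 mm behind it; z points along the fingers, y is the direction in which the jaws open and shut (so a half turn about z gives the same grasp; the last joint's range is limited). The gripper opens to 94 mm and grips with 3 to 60 N. Pads are 16 mm wide; open, the fingers measure 119 mm over their backs; the gripper's body (75 mm by 177 mm) begins 78 mm behind the grasp point.
Start: joints at [-1.214, 0.3, 1.521, -0, 1.321, -0.067], TCP at [226.167, -501.336, 205.446] pointing down, gripper open.
Joint ranges: [-3.03, 3.03], [-0.79, 2.21], [0.23, 2.52], [-1.04, 4.18], [0, 3.07], [-2.55, 2.55]. Speed limits (rad/s): [2.22, 2.22, 2.57, 3.14, 3.14, 3.14].

## Interface

Orientations are given as [roll, pitch, yaw] about the fixed x, y, z axes, in that order (R = Rz(yaw) Ry(pitch) Rx(roll)).
In Python, from cell import manip gives the robot as it stands.
- The arm moves only by the shell command python3 -m pendant 'ROWS' [FORCE]. ROWS is JSON, a list of rows, each an object with "claw": the finger opening in m, from 0 to 0.094; "delta_pos": the shift along the tool's x, y, z in m, a list of three; "rotation": the turn, a rotation vector about the tool's x, y, z in rad, a list of three. A call has 1 to 10 rows; each row is the pose to reach, as a shift and turn from the pose measured when the call began, along the tool's axes at that moment; what a row does not reach only later rows make up. A row lasts 1/8 s, in which the tool goes at most 62.5 mm and 10.7 degrees, less where a joint would pass 70% of its speed; a pose out of reach is approached as far as the arm can. A call with a gripper value outside its range is refused whole. The fingers move at their own pace and stop on an object; FORCE is the grip in N (left out, the last holds). Time passes only in rows, so rows that repeat a pose let the fingers close. It gives the time, the measured TCP pose, the force and the opening at its end, in the units of the state.
- manip.read_state(): the state, without advancing time (a new reading comes with each control period).
- manip.camera(name): name is "scene" or "top" or "wrist"; returns the picture (420x560x3 uint8, red, green, blue); there is no depth.
- manip.camera_model(name): a dict with "fx", "fy", "cx", "cy" (pixels), "cam_to_world" (4x4, takes a point from camera to world coordinates); the wrist camera has in their place "T_tool_cam" (4x4, takes a point from camera to tool coordinates, whose origin is the TCP and whose axes are the flange's). Camera axes: x right, y up, looking along -z (the intrinsics and any distortion apply to the point x, -y, -z); pixel columns grow to the right and rows downward; lengths in mm; the calibration is good to about 2 mm. A picture is of the moment at which its call begins: read the wrist's pose just before it. camera_model takes no time and is no camera call.
- manip.sign_off(): hands the job in, once; it reports no verdict.
The state is a dict: "clock": time; "joints": joint angles; "qd": joint speeds; "effort": joint torques, N m; "eef_pos": TCP position; "eef_rot": TCP orientation; "wrist_force": force on the tool from outside, world axes, zero at the start; "moment": the same for the moment, N m; "finger_gap": finger opening in mm.
Only numpy, scipy, OpenCV 4.12 (cv2) and the standard library are available. Lean on these libraries where they do the work, as an engineer would, in place of code of your own. Each camera call takes 0.05 s, during which the arm holds its last target.

## Working session

There is one attempt and no reset: what is moved stays moved. The work goes in short steps, Python scripts to look and compute and a shell command to move; the robot and the scene stay as the last step left them, time stands still between calls to the robot, and variables do not carry over. Pictures are saved under pics/ and viewed, and the job is handed in when it is done.

```bash
ls; mkdir -p pics; python3 - <<'E'
from cell import manip
import cv2,numpy as np
np.set_printoptions(precision=4,suppress=True)
print(manip.read_state())
for n in ["scene","top","wrist"]:
    im=manip.camera(n); cv2.imwrite(f"pics/{n}0.png",im[:,:,::-1]); print(n,manip.camera_model(n))
E
```

```text
pics
{'clock': 0.0, 'joints': array([-1.2136,  0.3005,  1.5216,  0.    ,  1.3207, -0.0666]), 'qd': array([ 0.0015, -0.0002, -0.0007, -0.0006,  0.0004,  0.0003]), 'effort': array([  0.0002, -53.18  , -35.2732,   0.0709,   0.0244,  -0.0001]), 'eef_pos': array([ 226.0894, -501.1025,  204.8907]), 'eef_rot': array([-3.1405, -0.0001,  0.4238]), 'wrist_force': array([0.5938, 1.2503, 0.242 ]), 'moment': array([ 0.0075, -0.0274,  0.039 ]), 'finger_gap': 93.72173973480987}
scene {'fx': 383.6808433612058, 'fy': 383.6808433612058, 'cx': 280.1513460988745, 'cy': 212.00829996787292, 'cam_to_world': array([[  -0.3653,   -0.6669,    0.6494, 1324.6729],
       [   0.9308,   -0.2717,    0.2445,  310.655 ],
       [   0.0134,    0.6938,    0.72  ,  966.4402],
       [   0.    ,    0.    ,    0.    ,    1.    ]])}
top {'fx': 499.9859670988334, 'fy': 499.9859670988334, 'cx': 277.6969452258816, 'cy': 214.65039009865055, 'cam_to_world': array([[  -0.0046,    0.9976,   -0.0687,  443.9145],
       [  -0.9998,   -0.0032,    0.0199,   17.6575],
       [   0.0196,    0.0688,    0.9974, 1421.0467],
       [   0.    ,    0.    ,    0.    ,    1.    ]])}
wrist {'fx': 325.78713593514533, 'fy': 325.78713593514533, 'cx': 280.5112922872908, 'cy': 211.9669550942254, 'T_tool_cam': array([[   0.0004,    0.9728,    0.2315,   66.5835],
       [   1.    ,   -0.0002,   -0.0008,    0.1192],
       [  -0.0007,    0.2315,   -0.9728, -178.7859],
       [   0.    ,    0.    ,    0.    ,    1.    ]])}
```

View pics/scene0.png

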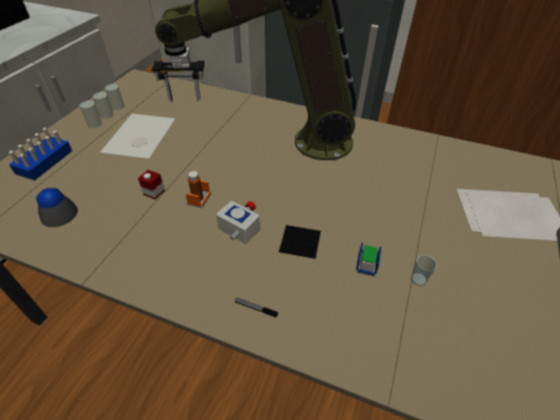

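View pics/top0.png

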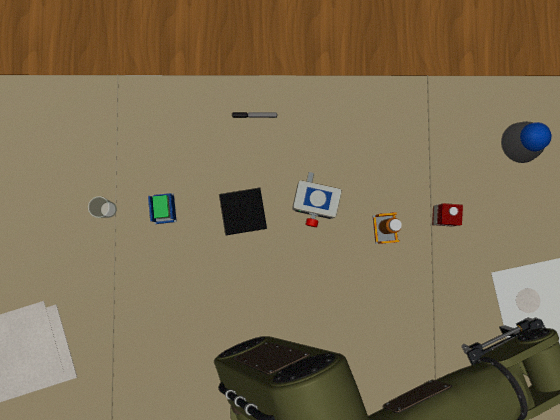

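View pics/wrist0.png

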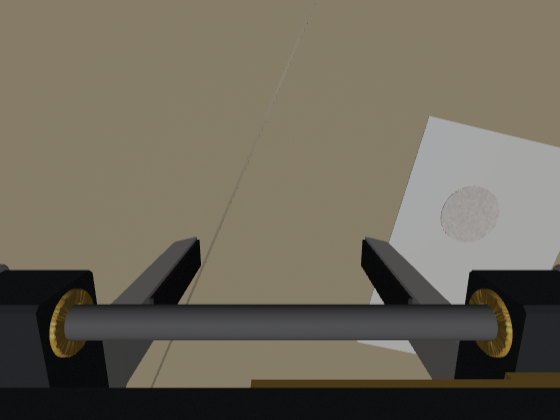

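The top view shows, left to right: beaker (102,207), blue cradle with the tub (162,208), mat (243,211), box (317,200) with the red knob (312,222), orange cradle with the bottle (387,227) and carton (447,215). I'll zoom in for first estimates.

```bash
cat > h.py <<'E'
from cell import manip
import numpy as np, cv2, json
from scipy.spatial.transform import Rotation as R
np.set_printoptions(precision=3,suppress=True)
def Tt(st):
    T=np.eye(4);T[:3,:3]=R.from_euler('xyz',st['eef_rot']).as_matrix();T[:3,3]=st['eef_pos'];return T
def cam(n,T=None):
    m=manip.camera_model(n); C=np.array(m['cam_to_world']) if n!='wrist' else T@np.array(m['T_tool_cam'])
    return m,C
def ray(mc,u,v):
    m,C=mc; d=np.array([(u-m['cx'])/m['fx'],-(v-m['cy'])/m['fy'],-1]); return C[:3,3],C[:3,:3]@d
def onz(mc,u,v,z):
    o,d=ray(mc,u,v); return o+d*(z-o[2])/d[2]
def proj(mc,P):
    m,C=mc; p=np.linalg.inv(C)@np.append(P,1); return np.array([m['cx']+m['fx']*p[0]/-p[2],m['cy']+m['fy']*p[1]/p[2]])
def tri(rs):
    A=np.zeros((3,3));b=np.zeros(3)
    for o,d in rs:
        d=d/np.linalg.norm(d);P=np.eye(3)-np.outer(d,d);A+=P;b+=P@o
    x=np.linalg.solve(A,b); return x,[np.linalg.norm((np.eye(3)-np.outer(d,d)/(d@d))@(x-o)) for o,d in rs]
def snap(tag):
    st=manip.read_state(); im=manip.camera('wrist'); cv2.imwrite(f'pics/{tag}.png',im[:,:,::-1]); np.save(f'pics/{tag}.npy',Tt(st)); return st,im
def wc(tag): return cam('wrist',np.load(f'pics/{tag}.npy'))
E
python3 - <<'E'
from h import *
t=cv2.imread('pics/top0.png'); cv2.imwrite('pics/topz.png',cv2.resize(t[170:260,80:480],(800,180),interpolation=cv2.INTER_CUBIC)) 
a=cv2.resize(t[180:250,140:270],(780,420),interpolation=cv2.INTER_CUBIC);b=cv2.resize(t[165:255,285:415],(780,540),interpolation=cv2.INTER_CUBIC)
cv2.imwrite('pics/ta.png',a);cv2.imwrite('pics/tb.png',b)
T=cam('top')
for n,u,v,z in [('blue/lid',161,206.5,56),('mat',243,211,2),('box',317,200,76),('knob',312,222,55),('cap',396,226,121),('carton',448,215,90),('beaker',102,207,42)]: print(n,onz(T,u,v,z))
E
```

```text
blue/lid [561.212 308.723  56.   ]
mat [552.339  87.987   2.   ]
box [ 575.927 -115.737   76.   ]
knob [ 517.479 -103.49    55.   ]
cap [ 502.677 -317.53   121.   ]
carton [ 533.139 -466.536   90.   ]
beaker [561.506 473.181  42.   ]
```

View pics/ta.png

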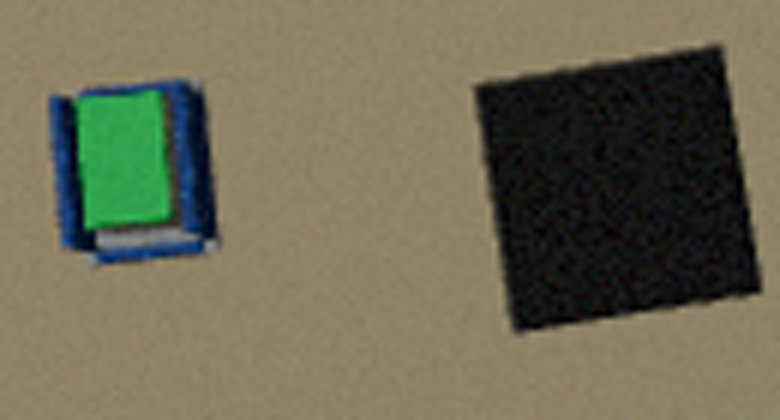

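View pics/tb.png

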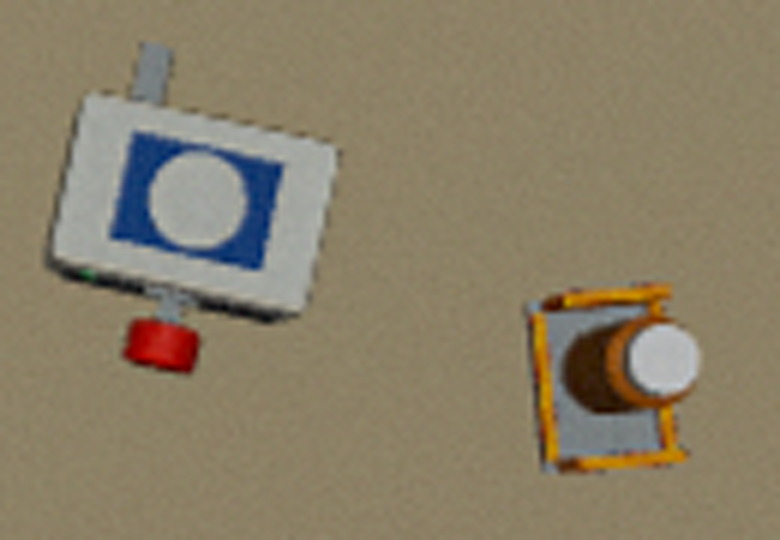

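```bash
cat >> h.py <<'E'
def go(x,y,z,yaw):
    st=manip.read_state();T=Tt(st);G=np.eye(4);G[:3,:3]=R.from_euler('xyz',[np.pi,0,yaw]).as_matrix();G[:3,3]=[x,y,z]
    D=np.linalg.inv(T)@G; print('delta m',np.round(D[:3,3]/1000,4),'rot',np.round(R.from_matrix(D[:3,:3]).as_rotvec(),4), 'dist',np.linalg.norm(D[:3,3]),'clk',st['clock'])
E
python3 -c "
from h import *
go(530,-200,200,0)"
```

```text
delta m [ 0.401 -0.15   0.005] rot [-0.001  0.     0.424] dist 427.87565086638455 clk 0.15
```

```bash
python3 -m pendant '[{"claw":0.094,"delta_pos":[0.401,-0.15,0.005],"rotation":[-0.001,0,0.424]},{"claw":0.094,"delta_pos":[0.401,-0.15,0.005],"rotation":[-0.001,0,0.424]},{"claw":0.094,"delta_pos":[0.401,-0.15,0.005],"rotation":[-0.001,0,0.424]},{"claw":0.094,"delta_pos":[0.401,-0.15,0.005],"rotation":[-0.001,0,0.424]},{"claw":0.094,"delta_pos":[0.401,-0.15,0.005],"rotation":[-0.001,0,0.424]},{"claw":0.094,"delta_pos":[0.401,-0.15,0.005],"rotation":[-0.001,0,0.424]},{"claw":0.094,"delta_pos":[0.401,-0.15,0.005],"rotation":[-0.001,0,0.424]},{"claw":0.094,"delta_pos":[0.401,-0.15,0.005],"rotation":[-0.001,0,0.424]},{"claw":0.094,"delta_pos":[0.401,-0.15,0.005],"rotation":[-0.001,0,0.424]},{"claw":0.094,"delta_pos":[0.401,-0.15,0.005],"rotation":[-0.001,0,0.424]}]' 20
python3 -c "
from h import *
s,_=snap('w1');print(s['joints'],s['qd'],s['wrist_force']);go(490,-130,200,0)"
```

```text
clock: 1.4
eef_pos: [529.2, -200.6, 200.3]
eef_rot: [3.141, 0.0, -0.002]
wrist_force: [0.5, 0.4, 0.8]
finger_gap: 94.0
[-0.427  0.34   1.481 -0.     1.321  1.146] [-0.005 -0.002 -0.002  0.     0.001  0.001] [0.51  0.366 0.779]
delta m [-0.039 -0.07   0.   ] rot [ 0.     0.    -0.002] dist 80.77463160338998 clk 1.45
```

View pics/w1.png

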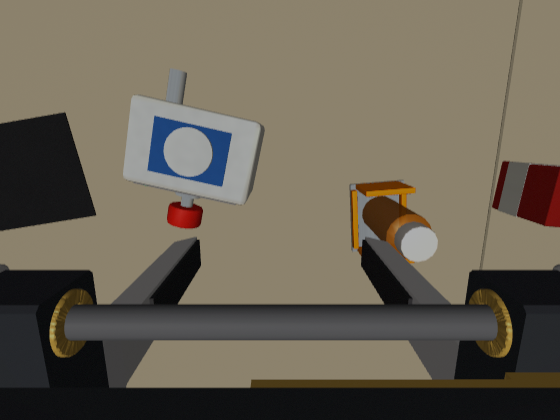

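The view shows the knob head at (185,215), the box, and the bottle's white cap at (419,241) above the orange cradle. I'll take a second view from further back.

```bash
python3 -m pendant '[{"claw":0.094,"delta_pos":[-0.05,0.0,0],"rotation":[0,0,0]},{"claw":0.094,"delta_pos":[-0.1,0,0],"rotation":[0,0,0]},{"claw":0.094,"delta_pos":[-0.1,0,0],"rotation":[0,0,0]},{"claw":0.094,"delta_pos":[-0.1,0,0],"rotation":[0,0,0]}]'
python3 -c "
from h import *
s,_=snap('w2');print(s['eef_pos'],s['qd'])
a=cv2.imread('pics/w2.png');cv2.imwrite('pics/w2a.png',cv2.resize(a[60:330,100:280],None,fx=3,fy=3,interpolation=cv2.INTER_CUBIC)[:600]);cv2.imwrite('pics/w2b.png',cv2.resize(a[90:290,310:510],None,fx=3,fy=3,interpolation=cv2.INTER_CUBIC))
a=cv2.imread('pics/w1.png');cv2.imwrite('pics/w1a.png',cv2.resize(a[60:260,90:290],None,fx=3,fy=3,interpolation=cv2.INTER_CUBIC));cv2.imwrite('pics/w1b.png',cv2.resize(a[150:300,310:510],None,fx=4,fy=4,interpolation=cv2.INTER_CUBIC))
"
```

```text
clock: 1.95
eef_pos: [429.6, -201.1, 200.9]
eef_rot: [3.141, -0.001, -0.003]
wrist_force: [-0.1, 0.2, -0.2]
finger_gap: 94.4
[ 429.559 -201.069  200.874] [ 0.014  0.023 -0.015 -0.001  0.001  0.   ]
```

View pics/w2.png

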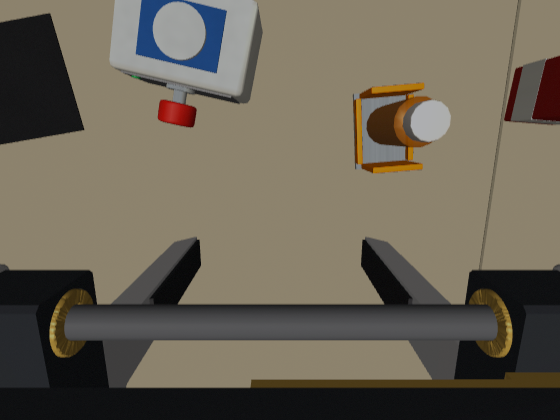

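View pics/w1a.png

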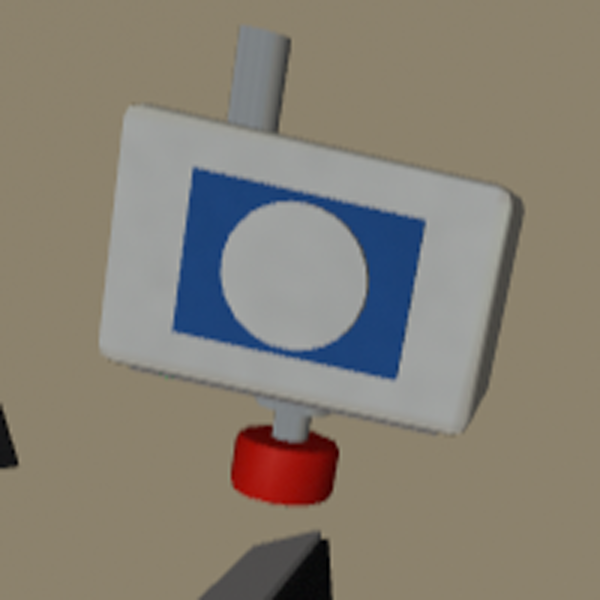

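View pics/w1b.png

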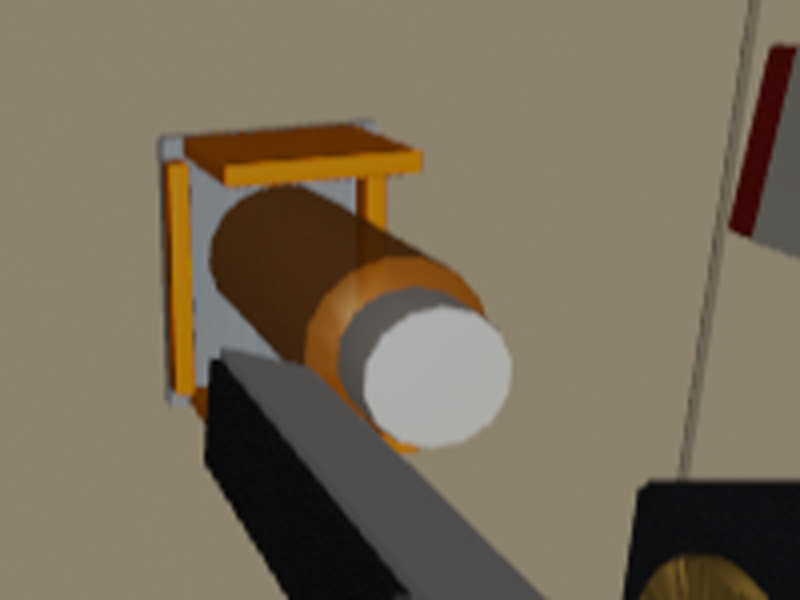

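View pics/w2a.png

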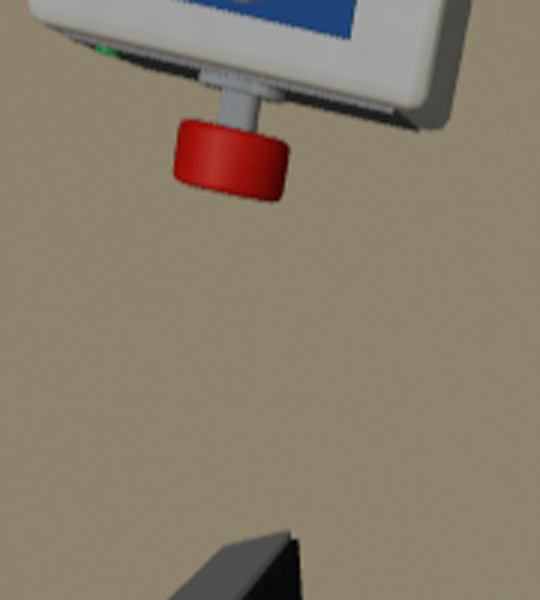

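View pics/w2b.png

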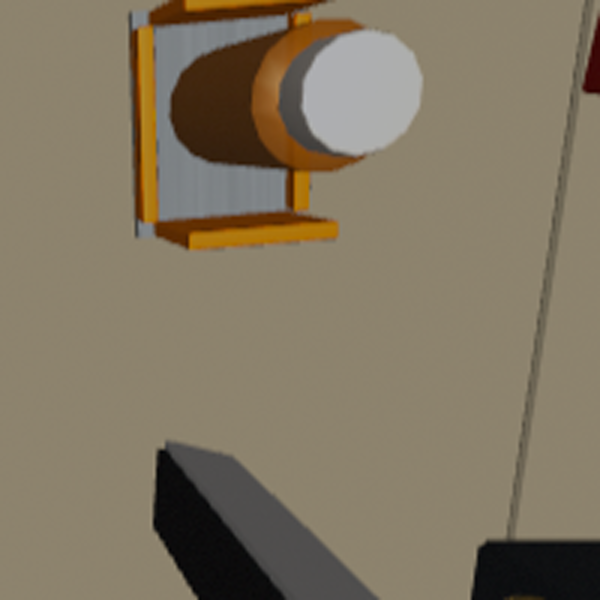

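```bash
cat > fit.py <<'E'
from h import *
from scipy.optimize import least_squares, minimize
def Tz(x,y,z,yaw):
    c,s=np.cos(yaw),np.sin(yaw); return np.array([[c,-s,0,x],[s,c,0,y],[0,0,1,z],[0,0,0,1.]])
def ptsfit(obs,x0):  # obs: list (mc, local pt, uv)
    def f(p):
        T=Tz(*p); return np.concatenate([proj(mc,(T@np.append(l,1))[:3])-np.array(uv) for mc,l,uv in obs])
    r=least_squares(f,x0,loss='soft_l1',x_scale=[1,1,1,.01]); return r.x, f(r.x).reshape(-1,2)
def hullfit(obs,pts,x0,free=(1,1,1,1)): # obs list (mc, mask)
    def cost(p,full=False):
        T=Tz(*p); c=[]
        for mc,m in obs:
            q=np.array([proj(mc,(T@np.append(l,1))[:3]) for l in pts]); S=8
            q=np.array(q*S+S/2-.5,np.float32); h=cv2.convexHull(q)
            img=np.zeros((420*2,560*2),np.uint8); cv2.fillConvexPoly(img,np.int32(np.round((h/S*2)*16)),1,shift=4)
            M=cv2.resize(m.astype(np.uint8),None,fx=2,fy=2,interpolation=cv2.INTER_NEAREST)
            c.append((img!=M).sum()/max(1,((img>0)|(M>0)).sum()))
        return c if full else sum(c)
    x0=np.array(x0,float); s=np.array([6,6,6,.15]); idx=[i for i in range(4) if free[i]]
    sim=[x0[idx]]
    for i in idx:
        v=x0.copy(); v[i]+=s[i]; sim.append(v[idx])
    def g(v):
        p=x0.copy(); p[idx]=v; return cost(p)
    b=minimize(g,x0[idx],method='Nelder-Mead',options=dict(initial_simplex=sim,xatol=.02,fatol=1e-5,maxiter=400))
    p=x0.copy();p[idx]=b.x; return p,cost(p,True)
def cylx(r,L): return [(sx*L/2,r*np.cos(a),r*np.sin(a)) for sx in(-1,1) for a in np.linspace(0,2*np.pi,32)]
def cylz(r,z0,z1): return [(r*np.cos(a),r*np.sin(a),z) for z in(z0,z1) for a in np.linspace(0,2*np.pi,32)]
def biggest(m):
    n,l,s,c=cv2.connectedComponentsWithStats(m.astype(np.uint8)); return l==1+np.argmax(s[1:,4])
E
python3 - <<'E'
from fit import *
obs=[]
for t,box in(('w1',(90,190,220,240)),('w2',(90,80,280,150))):
    a=cv2.imread(f'pics/{t}.png').astype(int); b,g,r=a[...,0],a[...,1],a[...,2]
    m=(r>80)&(g<60)&(b<60); w=np.zeros_like(m); w[box[1]:box[3],box[0]:box[2]]=1
    m=biggest(m&w); obs.append((wc(t),m)); print(m.sum())
for x0 in ([517,-103,55,-.2],[510,-108,60,-.1]): print(hullfit(obs,cylx(17,20),x0))
# cap via ellipse centres of white top
a=cv2.imread('pics/w2.png');cv2.imwrite('pics/w2c.png',cv2.resize(a[70:190,340:480],None,fx=5,fy=5,interpolation=cv2.INTER_CUBIC))
c=[]
for t,(u0,v0,u1,v1) in(('w1',(395,215,445,266)),('w2',(400,90,460,148))):
    a=cv2.imread(f'pics/{t}.png').astype(int); mn=a.min(2); w=np.zeros(mn.shape,bool); w[v0:v1,u0:u1]=1
    m=biggest((mn>150)&w); k,_=cv2.findContours(m.astype(np.uint8),0,1); e=cv2.fitEllipse(k[0]); print(t,e); c.append(ray(wc(t),*e[0]))
print(tri(c))
E
```

```text
610
731
(array([ 516.66 , -100.409,   48.639,   -0.183]), [np.float64(0.3205379658167554), np.float64(0.1345185185185185)])
(array([ 516.558, -100.416,   48.758,   -0.182]), [np.float64(0.3169291338582677), np.float64(0.13774756133609223)])
w1 ((419.04022216796875, 243.8785858154297), (32.36341857910156, 36.17307662963867), 62.29800033569336)
w2 ((430.2603759765625, 120.16156005859375), (37.1428108215332, 41.308006286621094), 39.88685607910156)
(array([ 506.734, -316.785,  120.203]), [np.float64(0.04428015676590193), np.float64(0.04428015676600351)])
```

View pics/w2c.png

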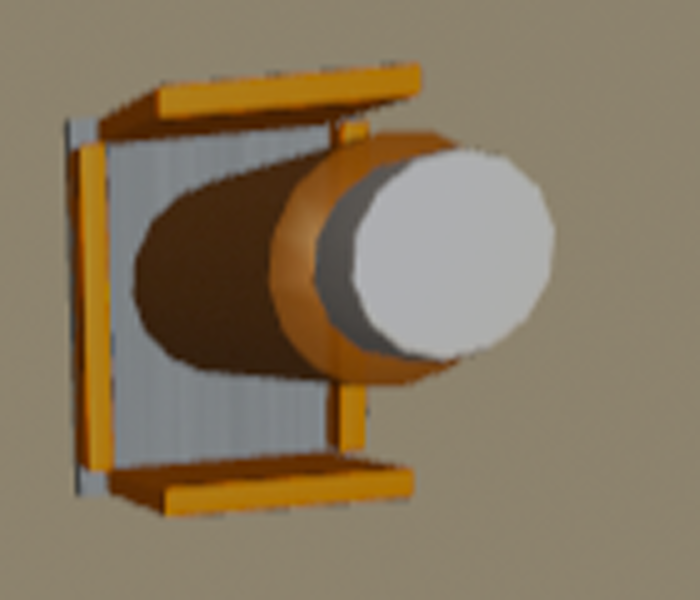

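```bash
python3 - <<'E'
from fit import *
obs=[]
for t,box in(('w1',(90,190,220,240)),('w2',(90,80,280,150))):
    a=cv2.imread(f'pics/{t}.png').astype(int); b,g,r=a[...,0],a[...,1],a[...,2]
    m=(r-g>45)&(r>2*g); w=np.zeros_like(m); w[box[1]:box[3],box[0]:box[2]]=1
    m=biggest(m&w); obs.append((wc(t),m)); print(t,m.sum(),[ (x.min(),x.max()) for x in np.nonzero(m)])
p,c=hullfit(obs,cylx(17,20),[517,-103,55,-.2]);print(p,c)
for o in obs: print(hullfit([o],cylx(17,20),p,(1,1,0,1)))
# orange
A,B=wc('w1'),wc('w2')
f=lambda u,v:(u/5+340,v/5+70); g=lambda u,v:(u/4+310,v/4+150)
# local: wall tops rel. to pocket floor (z=6): tops at z 48
o=[(B,(35,25,48),f(160,117)),(B,(41,25,48),f(158,90)),(B,(41,-25,48),f(420,64)),(B,(35,-25,48),f(421,90)),
(B,(-35,25,48),f(166,490)),(B,(-41,25,48),f(165,515)),(B,(-35,-25,48),f(412,470)),(B,(-41,-25,48),f(412,493)),
(A,(35,25,48),g(228,187)),(A,(41,25,48),g(225,168)),(A,(41,-25,48),g(422,150)),(A,(35,-25,48),g(422,170))]
print(ptsfit(o,[505,-310,6,.07]))
E
```

```text
w1 721 [(np.int64(202), np.int64(227)), (np.int64(167), np.int64(202))]
w2 777 [(np.int64(100), np.int64(126)), (np.int64(158), np.int64(195))]
[ 516.639 -100.52    48.188   -0.206] [np.float64(0.19865884325230512), np.float64(0.07902554961378491)]
(array([ 515.2  , -100.402,   48.188,   -0.058]), [np.float64(0.17913442247062195)])
(array([ 516.92 , -100.449,   48.188,   -0.213]), [np.float64(0.07616780720023802)])
(array([ 500.893, -316.594,    3.36 ,    0.08 ]), array([[-0.369,  0.61 ],
       [-0.084, -0.638],
       [ 0.355, -0.039],
       [ 0.036,  1.448],
       [-0.296, -0.566],
       [ 0.007,  0.394],
       [ 0.523, -0.708],
       [ 0.416,  0.685],
       [-0.623,  0.052],
       [ 0.008, -0.973],
       [ 0.044, -0.42 ],
       [-0.042,  0.387]]))
```

```bash
python3 -c "
from h import *
go(470,-90,130,-0.2)"
```

```text
delta m [ 0.04  -0.111  0.071] rot [ 0.001 -0.001  0.197] dist 137.48832724445958 clk 2.0
```

```bash
python3 -m pendant '[{"claw":0.094,"delta_pos":[0.015,-0.05,0.03],"rotation":[0,0,0.1]},{"claw":0.094,"delta_pos":[0.04,-0.111,0.07],"rotation":[0,0,0.197]},{"claw":0.094,"delta_pos":[0.04,-0.111,0.07],"rotation":[0,0,0.197]},{"claw":0.094,"delta_pos":[0.04,-0.111,0.07],"rotation":[0,0,0.197]},{"claw":0.094,"delta_pos":[0.04,-0.111,0.07],"rotation":[0,0,0.197]}]'
python3 - <<'E'
from fit import *
s,im=snap('w3');print(s['eef_pos'],s['eef_rot'])
p=proj(wc('w3'),[516.6,-100.5,55]);print(p)
a=cv2.imread('pics/w3.png')
cv2.imwrite('pics/w3a.png',a)
b,g,r=[a[...,i].astype(int) for i in range(3)]
m=biggest((r-g>45)&(r>2*g));print(m.sum(),[ (x.min(),x.max()) for x in np.nonzero(m)])
np.save('pics/m3.npy',m)
E
```

```text
clock: 2.62
eef_pos: [470.5, -91.1, 131.3]
eef_rot: [3.141, -0.002, -0.2]
wrist_force: [0.2, 0.3, -0.8]
finger_gap: 94.1
[470.529 -91.088 131.334] [ 3.141 -0.002 -0.2  ]
[280.124 160.831]
1123 [(np.int64(148), np.int64(175)), (np.int64(262), np.int64(304))]
```

View pics/w3.png

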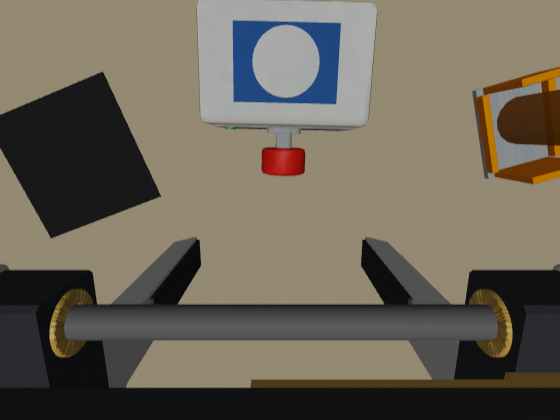

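```bash
python3 - <<'E'
from fit import *
m=np.load('pics/m3.npy')
a=cv2.imread('pics/w2.png').astype(int); b,g,r=a[...,0],a[...,1],a[...,2]
m2=(r-g>45)&(r>2*g); m2[:, 280:]=0; m2=biggest(m2)
o3=(wc('w3'),m);o2=(wc('w2'),m2)
for fr in ((1,1,1,1),(1,1,0,1)):print(hullfit([o3,o2],cylx(17,20),[517,-103,55,-.2],fr))
print(hullfit([o3],cylx(17,20),[517,-103,55,-.22],(1,1,0,0)),hullfit([o2],cylx(17,20),[517,-103,55,-.22],(1,1,0,0)))
# independent: centres
p=[]
A,B=wc('w3'),wc('w2')
c2=np.array([x.mean() for x in np.nonzero(m2)])[::-1];c3=np.array([x.mean() for x in np.nonzero(m)])[::-1]
print(c2,c3,tri([ray(A,*c3),ray(B,*c2)]))
go(514,-101,36,-.22)
E
```

```text
(array([ 516.677, -102.163,   52.016,   -0.204]), [np.float64(0.1102502979737783), np.float64(0.10526315789473684)])
(array([ 516.716, -102.215,   55.   ,   -0.216]), [np.float64(0.12248486032428209), np.float64(0.11503416856492027)])
(array([ 516.51, -103.  ,   55.  ,   -0.22]), [np.float64(0.1250486949746786)]) (array([ 516.181, -102.404,   55.   ,   -0.22 ]), [np.float64(0.11304596060519555)])
[176.287 113.17 ] [282.963 161.207] (array([ 516.259, -102.726,   56.835]), [np.float64(0.26212725146560417), np.float64(0.26212725146551097)])
delta m [0.044 0.001 0.096] rot [ 0.001 -0.002  0.02 ] dist 105.3109073435941 clk 2.675
```

```bash
python3 -c "
from h import *
go(515.5,-102.6,37,-.22)"
```

```text
delta m [0.046 0.002 0.095] rot [ 0.001 -0.002  0.02 ] dist 105.20233010527025 clk 2.675
```

```bash
python3 -m pendant '[{"claw":0.094,"delta_pos":[0.02,0.001,0.045],"rotation":[0,-0.002,0.02]},{"claw":0.094,"delta_pos":[0.046,0.002,0.094],"rotation":[0,-0.002,0.02]},{"claw":0.094,"delta_pos":[0.046,0.002,0.094],"rotation":[0,-0.002,0.02]},{"claw":0.094,"delta_pos":[0.046,0.002,0.094],"rotation":[0,-0.002,0.02]}]' 30
python3 - <<'E'
from fit import *
s,im=snap('w4');print(s['eef_pos'],s['eef_rot'])
E
```

```text
clock: 3.18
eef_pos: [515.6, -103.1, 39.1]
eef_rot: [3.141, -0.002, -0.221]
wrist_force: [0.1, -0.4, -0.4]
finger_gap: 94.3
[ 515.61  -103.11    39.119] [ 3.141 -0.002 -0.221]
```

View pics/w4.png

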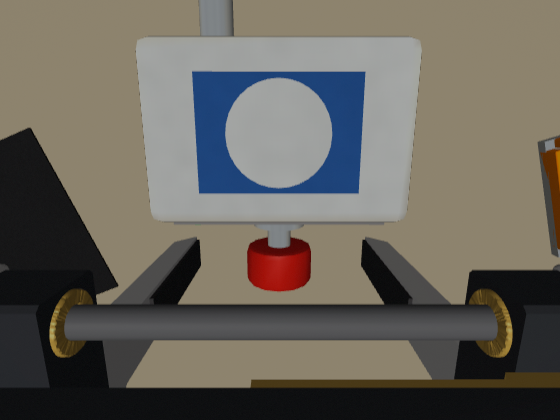

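The knob head (279,263) sits centred between the fingers and square to them. I'll close on it.

```bash
python3 -m pendant '[{"claw":0.03,"delta_pos":[0,0,0.002],"rotation":[0,0,0]},{"claw":0.02,"delta_pos":[0,0,0.002],"rotation":[0,0,0]},{"claw":0.02,"delta_pos":[0,0,0.002],"rotation":[0,0,0]},{"claw":0.02,"delta_pos":[0,0,0.002],"rotation":[0,0,0]},{"claw":0.02,"delta_pos":[0,0,0.002],"rotation":[0,0,0]},{"claw":0.02,"delta_pos":[0,0,0.002],"rotation":[0,0,0]},{"claw":0.02,"delta_pos":[0,0,0.002],"rotation":[0,0,0]},{"claw":0.02,"delta_pos":[0,0,0.002],"rotation":[0,0,0]}]' 40
```

```text
clock: 4.22
eef_pos: [515.9, -102.2, 37.6]
eef_rot: [-3.141, -0.003, -0.221]
wrist_force: [0.1, 6.0, 0.6]
finger_gap: 32.5
```

```bash
python3 -m pendant '[{"claw":0.02,"delta_pos":[-0.004,0,0],"rotation":[0,0,0]},{"claw":0.02,"delta_pos":[-0.008,0,0],"rotation":[0,0,0]},{"claw":0.02,"delta_pos":[-0.012,0,0],"rotation":[0,0,0]},{"claw":0.02,"delta_pos":[-0.016,0,0],"rotation":[0,0,0]},{"claw":0.02,"delta_pos":[-0.019,0,0],"rotation":[0,0,0]},{"claw":0.02,"delta_pos":[-0.021,0,0],"rotation":[0,0,0]},{"claw":0.02,"delta_pos":[-0.021,0,0],"rotation":[0,0,0]},{"claw":0.02,"delta_pos":[-0.021,0,0],"rotation":[0,0,0]}]'
python3 - <<'E'
from fit import *
s,im=snap('w5');print(s['eef_pos'],s['eef_rot'],s['wrist_force'])
E
```

```text
clock: 5.22
eef_pos: [496.1, -97.7, 37.7]
eef_rot: [-3.141, -0.005, -0.221]
wrist_force: [8.0, -0.7, -3.7]
finger_gap: 33.2
[496.097 -97.716  37.695] [-3.141 -0.005 -0.221] [ 7.955 -0.745 -3.699]
```

View pics/w5.png

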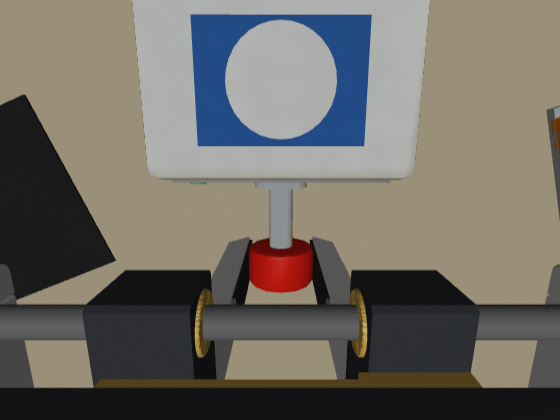

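```bash
python3 -m pendant '[{"claw":0.094,"delta_pos":[0.001,0,0],"rotation":[0,0,0]},{"claw":0.094,"delta_pos":[0.001,0,0],"rotation":[0,0,0]},{"claw":0.094,"delta_pos":[0.001,0,0],"rotation":[0,0,0]},{"claw":0.094,"delta_pos":[0.0,0,-0.03],"rotation":[0,0,0]},{"claw":0.094,"delta_pos":[0,0,-0.08],"rotation":[0,0,0]},{"claw":0.094,"delta_pos":[0,0,-0.14],"rotation":[0,0,0]},{"claw":0.094,"delta_pos":[0,0,-0.16],"rotation":[0,0,0]}]'
python3 -c "
from h import *
snap('w6')
go(500,180,200,0)"
```

```text
clock: 6.15
eef_pos: [496.1, -97.9, 201.3]
eef_rot: [-3.141, -0.01, -0.221]
wrist_force: [-0.4, 0.2, -0.8]
finger_gap: 93.9
delta m [-0.057 -0.272  0.002] rot [ 0.001 -0.011 -0.221] dist 277.9772288996857 clk 6.2
```

View pics/w6.png

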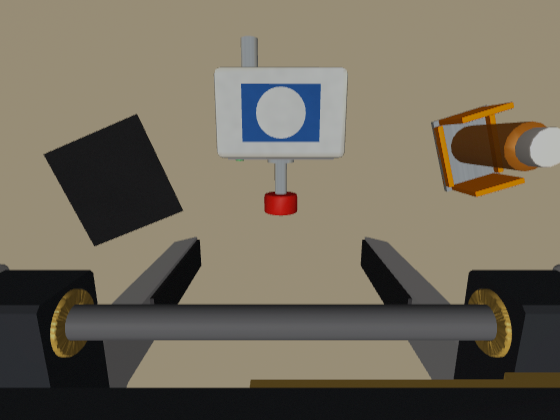

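The knob stays out: the head is now at (281,203) on a long stem. Next I'll survey the blue cradle and the mat.

```bash
python3 -m pendant '[{"claw":0.094,"delta_pos":[-0.057,-0.272,0.002],"rotation":[0,-0.011,-0.221]},{"claw":0.094,"delta_pos":[-0.057,-0.272,0.002],"rotation":[0,-0.011,-0.221]},{"claw":0.094,"delta_pos":[-0.057,-0.272,0.002],"rotation":[0,-0.011,-0.221]},{"claw":0.094,"delta_pos":[-0.057,-0.272,0.002],"rotation":[0,-0.011,-0.221]},{"claw":0.094,"delta_pos":[-0.057,-0.272,0.002],"rotation":[0,-0.011,-0.221]},{"claw":0.094,"delta_pos":[-0.057,-0.272,0.002],"rotation":[0,-0.011,-0.221]},{"claw":0.094,"delta_pos":[-0.057,-0.272,0.002],"rotation":[0,-0.011,-0.221]}]'
python3 -c "
from h import *
snap('w7')
go(500,250,200,0)"
```

```text
clock: 7.08
eef_pos: [500.2, 179.1, 199.1]
eef_rot: [3.14, 0.001, -0.0]
wrist_force: [-0.3, -1.0, -0.1]
finger_gap: 93.8
delta m [-0.    -0.071 -0.001] rot [ 0.001  0.001 -0.001] dist 71.12382666692514 clk 7.125
```

View pics/w7.png

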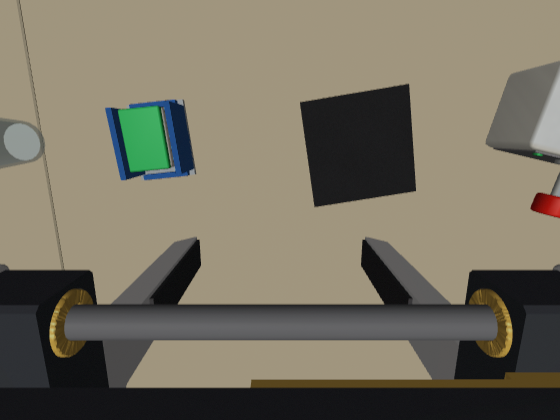

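```bash
python3 -c "
from h import *
go(560,250,170,1.67)"
```

```text
delta m [ 0.06  -0.071  0.029] rot [ 0.     0.002 -1.671] dist 97.32587340740731 clk 7.125
```

```bash
python3 -m pendant '[{"claw":0.094,"delta_pos":[0.06,-0.071,0.029],"rotation":[0,0.002,-1.67]},{"claw":0.094,"delta_pos":[0.06,-0.071,0.029],"rotation":[0,0.002,-1.67]},{"claw":0.094,"delta_pos":[0.06,-0.071,0.029],"rotation":[0,0.002,-1.67]},{"claw":0.094,"delta_pos":[0.06,-0.071,0.029],"rotation":[0,0.002,-1.67]},{"claw":0.094,"delta_pos":[0.06,-0.071,0.029],"rotation":[0,0.002,-1.67]},{"claw":0.094,"delta_pos":[0.06,-0.071,0.029],"rotation":[0,0.002,-1.67]},{"claw":0.094,"delta_pos":[0.06,-0.071,0.029],"rotation":[0,0.002,-1.67]},{"claw":0.094,"delta_pos":[0.06,-0.071,0.029],"rotation":[0,0.002,-1.67]},{"claw":0.094,"delta_pos":[0.06,-0.071,0.029],"rotation":[0,0.002,-1.67]},{"claw":0.094,"delta_pos":[0.06,-0.071,0.029],"rotation":[0,0.002,-1.67]}]'
python3 -c "
from h import *
s,_=snap('w8');print(s['eef_pos'],s['eef_rot'],s['qd'])
a=cv2.imread('pics/w7.png');cv2.imwrite('pics/w7a.png',cv2.resize(a[90:190,95:215],None,fx=6,fy=6,interpolation=cv2.INTER_CUBIC))
"
```

```text
clock: 8.38
eef_pos: [560.7, 248.6, 170.1]
eef_rot: [3.141, 0.0, 1.667]
wrist_force: [-0.3, 0.6, -0.3]
finger_gap: 93.9
[560.723 248.623 170.12 ] [3.141 0.    1.667] [ 0.006  0.001 -0.004 -0.002  0.001  0.099]
```

View pics/w8.png

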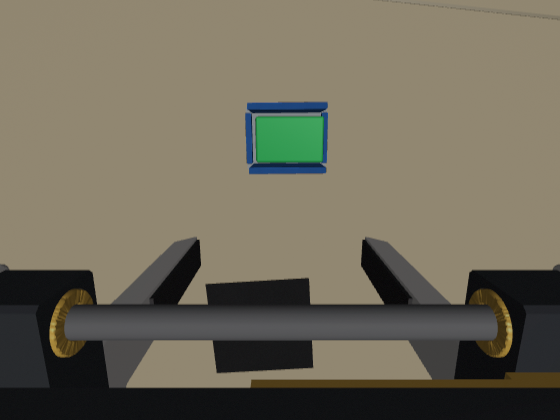

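View pics/w7a.png

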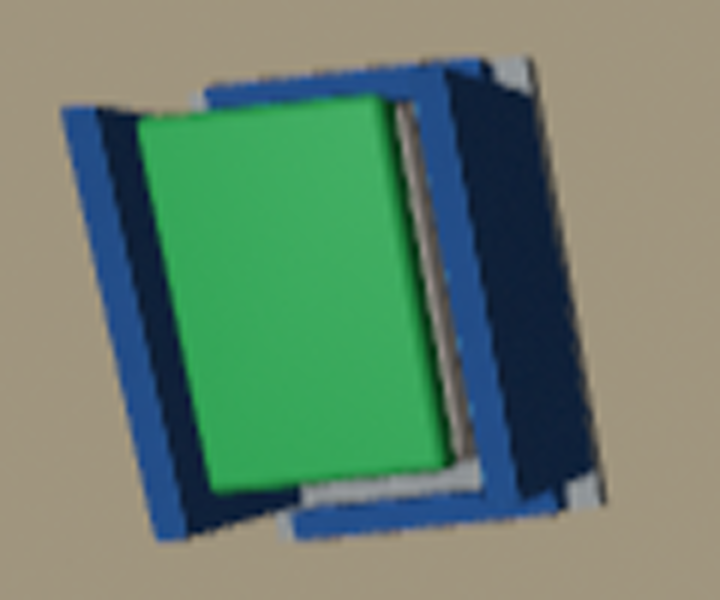

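```bash
python3 -c "
from h import *
a=cv2.imread('pics/w8.png');cv2.imwrite('pics/w8a.png',cv2.resize(a[90:190,230:350],None,fx=6,fy=6,interpolation=cv2.INTER_CUBIC))
"
```

```text
(no output)
```

View pics/w8a.png

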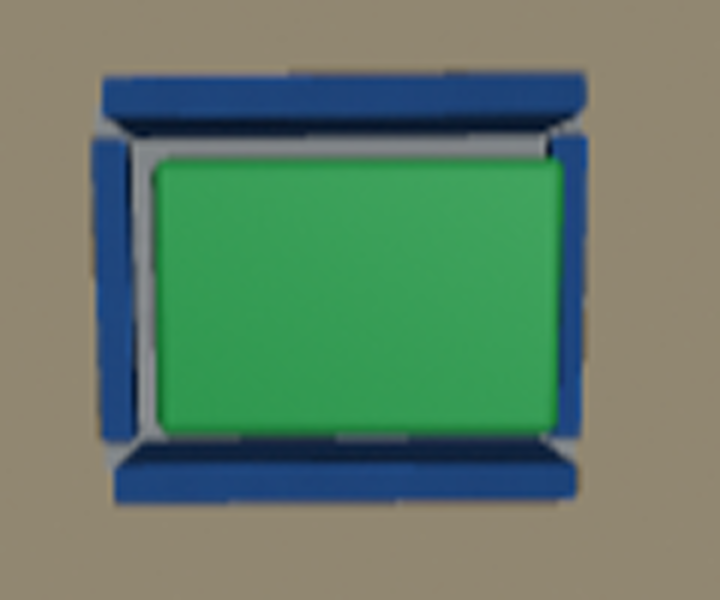

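```bash
python3 - <<'E'
from fit import *
A,B=wc('w7'),wc('w8')
f=lambda u,v:(u/6+95-.42,v/6+90-.42); g=lambda u,v:(u/6+230-.42,v/6+90-.42)
o=[(A,(35,31,48),f(62,108)),(A,(35,25,48),f(98,110)),(A,(-35,25,48),f(188,540)),(A,(-35,31,48),f(158,542)),(A,(-35,-31,48),f(522,503)),
(B,(-35,31,48),g(104,76)),(B,(35,31,48),g(586,72)),(B,(-35,25,48),g(104,112)),(B,(35,25,48),g(586,105)),
(B,(-35,-25,48),g(115,465)),(B,(35,-25,48),g(577,460)),(B,(-35,-31,48),g(115,502)),(B,(35,-31,48),g(577,498))]
p,r=ptsfit(o,[560,308,6,.1]);print('blue',p,abs(r).max());print(r)
o=[(A,(30,20,0),f(138,117)),(A,(30,-20,0),f(387,95)),(A,(-30,-20,0),f(455,467)),(A,(-30,20,0),f(210,493)),
(B,(-30,20,0),g(155,160)),(B,(30,20,0),g(563,160)),(B,(30,-20,0),g(560,432)),(B,(-30,-20,0),g(160,433))]
p2,r=ptsfit(o,[560,308,56,.1]);print('lid',p2);print(r)
# mat corners in w7
m=[(300,102),(409,85),(416,190),(315,207)]
q=[onz(A,u,v,2) for u,v in m];print(np.array(q),np.mean(q,0))
go(p2[0],p2[1],26,p2[3]+np.pi/2)
E
```

```text
blue [560.308 312.115   4.137   0.106] 1.5852924373571824
[[-0.326 -0.555]
 [-0.144 -1.585]
 [ 0.678 -0.512]
 [-0.203 -0.214]
 [ 0.143 -0.265]
 [-0.627 -0.484]
 [-0.154 -0.665]
 [-0.39   0.759]
 [-0.314  1.086]
 [-0.335 -0.373]
 [-0.088 -0.318]
 [-0.119  0.081]
 [-0.234 -0.024]]
lid [562.395 311.307  52.748   0.098]
[[ 0.011 -0.423]
 [-0.04  -1.047]
 [-0.25   0.064]
 [ 0.887 -0.328]
 [-0.538 -0.459]
 [ 0.192 -0.577]
 [-0.597  0.293]
 [-0.486  0.239]]
[[600.977 157.442   2.   ]
 [618.57   39.362   2.   ]
 [503.227  20.547   2.   ]
 [482.902 138.041   2.   ]] [551.419  88.848   2.   ]
delta m [0.062 0.007 0.144] rot [ 0.     0.    -0.004] dist 157.11150236152963 clk 8.425
```

```bash
python3 -m pendant '[{"claw":0.094,"delta_pos":[0.05,0.005,0.03],"rotation":[0,0,-0.004]},{"claw":0.094,"delta_pos":[0.062,0.007,0.075],"rotation":[0,0,-0.004]},{"claw":0.094,"delta_pos":[0.062,0.007,0.1],"rotation":[0,0,-0.004]},{"claw":0.094,"delta_pos":[0.062,0.007,0.125],"rotation":[0,0,-0.004]},{"claw":0.094,"delta_pos":[0.062,0.007,0.145],"rotation":[0,0,-0.004]},{"claw":0.094,"delta_pos":[0.062,0.007,0.145],"rotation":[0,0,-0.004]},{"claw":0.094,"delta_pos":[0.062,0.007,0.145],"rotation":[0,0,-0.004]}]' 25
python3 -c "
from h import *
snap('w9');go(562.4,311.3,25,1.671)"
```

```text
clock: 9.3
eef_pos: [562.4, 311.3, 26.2]
eef_rot: [3.14, -0.0, 1.667]
wrist_force: [-0.7, -0.3, -0.4]
finger_gap: 93.9
delta m [-0.    -0.     0.001] rot [ 0.002 -0.    -0.004] dist 1.3481794880750888 clk 9.35
```

View pics/w9.png

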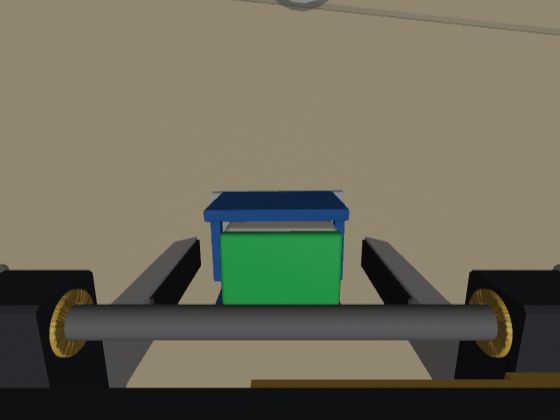

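The tub lid (221–341 px across) is centred between the fingers. I'll grip and lift it.

```bash
python3 -m pendant '[{"claw":0.05,"delta_pos":[0,0,0.001],"rotation":[0,0,0]},{"claw":0.05,"delta_pos":[0,0,0.001],"rotation":[0,0,0]},{"claw":0.05,"delta_pos":[0,0,0.001],"rotation":[0,0,0]},{"claw":0.05,"delta_pos":[0,0,0.001],"rotation":[0,0,0]},{"claw":0.05,"delta_pos":[0,0,0.001],"rotation":[0,0,0]},{"claw":0.05,"delta_pos":[0,0,0.001],"rotation":[0,0,0]}]' 25
python3 -m pendant '[{"claw":0.05,"delta_pos":[0,0,-0.01],"rotation":[0,0,0]},{"claw":0.05,"delta_pos":[0,0,-0.04],"rotation":[0,0,0]},{"claw":0.05,"delta_pos":[0,0,-0.08],"rotation":[0,0,0]},{"claw":0.05,"delta_pos":[0,0,-0.12],"rotation":[0,0,0]},{"claw":0.05,"delta_pos":[0,0,-0.12],"rotation":[0,0,0]}]'
python3 -c "
from h import *
snap('w10');go(548,88,150,1.671)"
```

```text
clock: 10.1
eef_pos: [562.5, 311.4, 25.4]
eef_rot: [3.14, -0.0, 1.667]
wrist_force: [-1.4, 0.6, 2.0]
finger_gap: 60.1
clock: 10.72
eef_pos: [563.4, 311.9, 149.3]
eef_rot: [3.134, -0.002, 1.667]
wrist_force: [-0.0, 0.3, -2.6]
finger_gap: 59.7
delta m [-0.221 -0.036 -0.004] rot [ 0.004 -0.001 -0.004] dist 223.93113771534348 clk 10.775
```

View pics/w10.png

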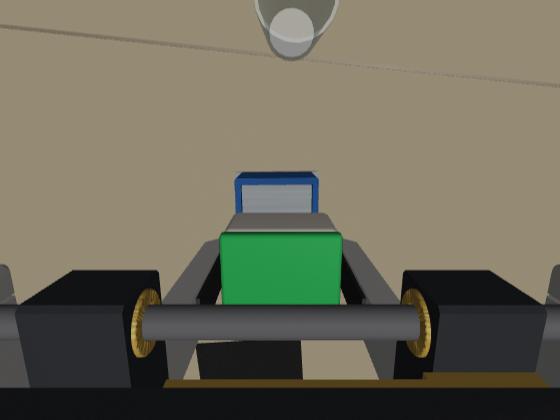

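```bash
python3 -m pendant '[{"claw":0.05,"delta_pos":[-0.03,-0.005,0],"rotation":[0.004,0,-0.004]},{"claw":0.05,"delta_pos":[-0.08,-0.013,0],"rotation":[0.004,0,-0.004]},{"claw":0.05,"delta_pos":[-0.13,-0.021,0],"rotation":[0.004,0,-0.004]},{"claw":0.05,"delta_pos":[-0.18,-0.03,0],"rotation":[0.004,0,-0.004]},{"claw":0.05,"delta_pos":[-0.21,-0.036,0.02],"rotation":[0.004,0,-0.004]},{"claw":0.05,"delta_pos":[-0.221,-0.036,0.06],"rotation":[0.004,0,-0.004]},{"claw":0.05,"delta_pos":[-0.221,-0.036,0.09],"rotation":[0.004,0,-0.004]},{"claw":0.05,"delta_pos":[-0.221,-0.036,0.105],"rotation":[0.004,0,-0.004]},{"claw":0.05,"delta_pos":[-0.221,-0.036,0.115],"rotation":[0.004,0,-0.004]},{"claw":0.05,"delta_pos":[-0.221,-0.036,0.115],"rotation":[0.004,0,-0.004]}]'
python3 -c "
from h import *
go(548,88,22,1.671)"
```

```text
clock: 12.02
eef_pos: [548.4, 88.4, 31.0]
eef_rot: [-3.141, -0.001, 1.672]
wrist_force: [-0.2, 0.7, -1.7]
finger_gap: 59.9
delta m [-0.    -0.     0.009] rot [-0.001 -0.001  0.001] dist 9.049423467364099 clk 12.025
```

```bash
python3 -m pendant '[{"claw":0.05,"delta_pos":[0,0,0.004],"rotation":[0,0,0]},{"claw":0.05,"delta_pos":[0,0,0.007],"rotation":[0,0,0]},{"claw":0.05,"delta_pos":[0,0,0.0095],"rotation":[0,0,0]},{"claw":0.05,"delta_pos":[0,0,0.0105],"rotation":[0,0,0]},{"claw":0.05,"delta_pos":[0,0,0.0105],"rotation":[0,0,0]}]'
```

```text
clock: 12.65
eef_pos: [548.5, 88.4, 21.4]
eef_rot: [-3.141, -0.001, 1.672]
wrist_force: [-5.0, -0.3, 8.3]
finger_gap: 59.7
```

```bash
python3 -m pendant '[{"claw":0.094,"delta_pos":[0,0,0],"rotation":[0,0,0]},{"claw":0.094,"delta_pos":[0,0,0],"rotation":[0,0,0]},{"claw":0.094,"delta_pos":[0,0,0],"rotation":[0,0,0]},{"claw":0.094,"delta_pos":[0,0,-0.04],"rotation":[0,0,0]},{"claw":0.094,"delta_pos":[0,0,-0.1],"rotation":[0,0,0]},{"claw":0.094,"delta_pos":[0,0,-0.15],"rotation":[0,0,0]},{"claw":0.094,"delta_pos":[0,0,-0.15],"rotation":[0,0,0]}]'
python3 -c "
from h import *
snap('w11');go(507,-340,170,1.65)"
```

```text
clock: 13.52
eef_pos: [550.0, 88.4, 175.2]
eef_rot: [3.135, -0.001, 1.672]
wrist_force: [0.7, -0.4, -0.7]
finger_gap: 94.1
delta m [-0.422 -0.085  0.002] rot [ 0.002 -0.001  0.022] dist 430.3569526796175 clk 13.575
```

View pics/w11.png

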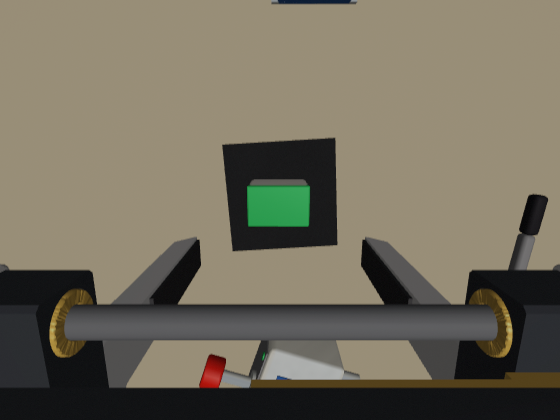

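The tub stands upright on the mat (lid at 278,206) and the knob is still out. On to the bottle.

```bash
python3 -m pendant '[{"claw":0.094,"delta_pos":[-0.422,-0.085,0.0],"rotation":[0.002,0,0.022]},{"claw":0.094,"delta_pos":[-0.422,-0.085,0.0],"rotation":[0.002,0,0.022]},{"claw":0.094,"delta_pos":[-0.422,-0.085,0.0],"rotation":[0.002,0,0.022]},{"claw":0.094,"delta_pos":[-0.422,-0.085,0.0],"rotation":[0.002,0,0.022]},{"claw":0.094,"delta_pos":[-0.422,-0.085,0.0],"rotation":[0.002,0,0.022]},{"claw":0.094,"delta_pos":[-0.422,-0.085,0.0],"rotation":[0.002,0,0.022]},{"claw":0.094,"delta_pos":[-0.422,-0.085,0.0],"rotation":[0.002,0,0.022]},{"claw":0.094,"delta_pos":[-0.422,-0.085,0.0],"rotation":[0.002,0,0.022]},{"claw":0.094,"delta_pos":[-0.422,-0.085,0.0],"rotation":[0.002,0,0.022]},{"claw":0.094,"delta_pos":[-0.422,-0.085,0.0],"rotation":[0.002,0,0.022]}]'
python3 - <<'E'
from fit import *
s,_=snap('w12');print(s['eef_pos'],s['joints'])
E
```

```text
clock: 14.82
eef_pos: [507.2, -338.9, 171.3]
eef_rot: [-3.141, -0.002, 1.651]
wrist_force: [0.1, -0.7, 0.3]
finger_gap: 94.3
[ 507.244 -338.878  171.297] [-0.65   0.462  1.38   0.001  1.301 -0.73 ]
```

View pics/w12.png

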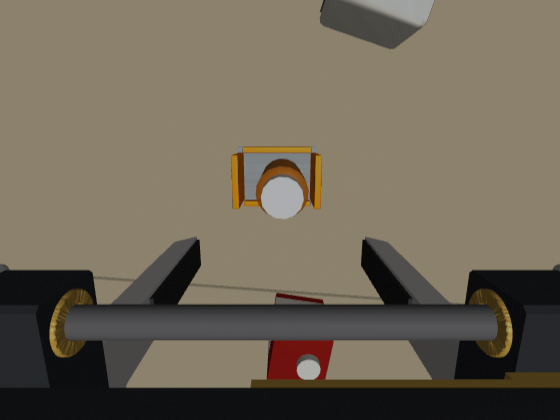

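```bash
python3 - <<'E'
from fit import *
c=[]
for t,(u0,v0,u1,v1) in(('w1',(395,215,445,266)),('w2',(400,90,460,148)),('w12',(255,170,310,222))):
    a=cv2.imread(f'pics/{t}.png').astype(int); mn=a.min(2); w=np.zeros(mn.shape,bool); w[v0:v1,u0:u1]=1
    m=biggest((mn>(150))&w); k,_=cv2.findContours(m.astype(np.uint8),0,1); e=cv2.fitEllipse(k[0]); print(t,e); c.append(ray(wc(t),*e[0]))
print(tri(c)); print(tri(c[1:])); print([o+d*(121-o[2])/d[2] for o,d in c])
a=cv2.imread('pics/w12.png');cv2.imwrite('pics/w12a.png',cv2.resize(a[135:225,220:335],None,fx=6,fy=6,interpolation=cv2.INTER_CUBIC))
E
```

```text
w1 ((419.04022216796875, 243.8785858154297), (32.36341857910156, 36.17307662963867), 62.29800033569336)
w2 ((430.2603759765625, 120.16156005859375), (37.1428108215332, 41.308006286621094), 39.88685607910156)
w12 ((281.83514404296875, 197.59722900390625), (40.310237884521484, 41.173072814941406), 89.8315200805664)
(array([ 506.376, -316.48 ,  120.082]), [np.float64(0.05122350502625416), np.float64(0.08169972234732831), np.float64(0.039730608060522615)])
(array([ 506.402, -316.612,  119.587]), [np.float64(0.004035916971194918), np.float64(0.004035916971124407)])
[array([ 506.659, -316.117,  121.   ]), array([ 506.349, -315.984,  121.   ]), array([ 506.371, -316.344,  121.   ])]
```

View pics/w12a.png

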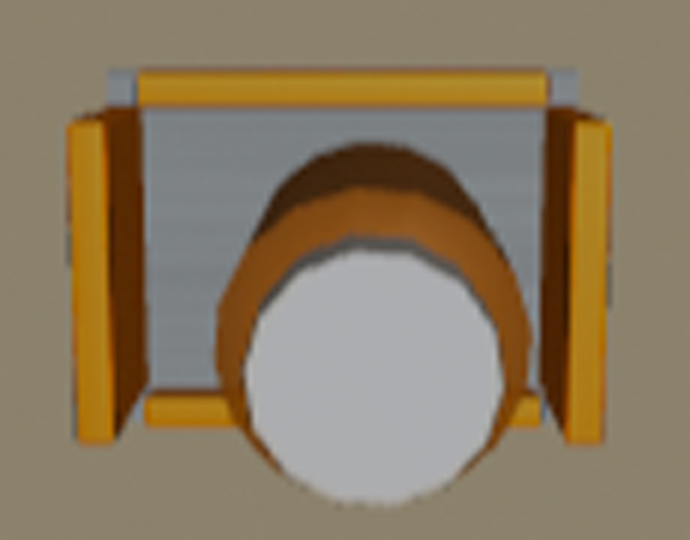

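```bash
python3 - <<'E'
from fit import *
A,B,C=wc('w1'),wc('w2'),wc('w12')
f=lambda u,v:(u/5+340-.4,v/5+70-.4); g=lambda u,v:(u/4+310-.4,v/4+150-.4); h=lambda u,v:(u/6+220-.42,v/6+135-.42)
o=[(B,(35,25,48),f(160,117)),(B,(41,25,48),f(158,90)),(B,(41,-25,48),f(420,64)),(B,(35,-25,48),f(421,90)),
(B,(-35,25,48),f(166,490)),(B,(-41,25,48),f(165,515)),(B,(-35,-25,48),f(412,470)),(B,(-41,-25,48),f(412,493)),
(A,(35,25,48),g(228,187)),(A,(41,25,48),g(225,168)),(A,(41,-25,48),g(422,150)),(A,(35,-25,48),g(422,170))]
c=[(C,(-41,25,48),h(68,123)),(C,(-35,25,48),h(103,121)),(C,(-35,-25,48),h(114,442)),(C,(-41,-25,48),h(78,442)),(C,(35,25,48),h(578,123)),(C,(41,25,48),h(612,122)),(C,(41,-25,48),h(603,443)),(C,(35,-25,48),h(567,443)),
(C,(-35,31,8),h(138,72)),(C,(35,31,8),h(548,72)),(C,(35,25,8),h(547,106)),(C,(-35,25,8),h(138,106))]
for x in (o,c,o+c):
  p,r=ptsfit(x,[505,-310,6,.07]);print(p,np.abs(r).mean(),np.abs(r).max())
go(506.4,-316.4,61,1.65)
E
```

```text
[ 500.864 -315.821    3.104    0.08 ] 0.40557275866831866 1.4447627010413697
[ 501.439 -315.479    3.798    0.08 ] 0.2727266825013264 0.9478081311415281
[ 501.204 -315.508    3.822    0.079] 0.3813208511084862 1.2023901515661635
delta m [0.022 0.001 0.111] rot [ 0.    -0.002  0.001] dist 112.86636109023998 clk 14.875
```

```bash
python3 -m pendant '[{"claw":0.094,"delta_pos":[0.022,0.001,0.01],"rotation":[0,-0.001,0]},{"claw":0.094,"delta_pos":[0.022,0.001,0.045],"rotation":[0,-0.001,0]},{"claw":0.094,"delta_pos":[0.022,0.001,0.085],"rotation":[0,-0.001,0]},{"claw":0.094,"delta_pos":[0.022,0.001,0.111],"rotation":[0,-0.001,0]},{"claw":0.094,"delta_pos":[0.022,0.001,0.111],"rotation":[0,-0.001,0]},{"claw":0.094,"delta_pos":[0.022,0.001,0.111],"rotation":[0,-0.001,0]}]' 25
python3 - <<'E'
from fit import *
s,_=snap('w13');print(s['eef_pos'],s['joints'])
E
```

```text
clock: 15.62
eef_pos: [507.2, -316.7, 62.0]
eef_rot: [3.14, 0.001, 1.652]
wrist_force: [0.5, -0.4, 1.3]
finger_gap: 94.5
[ 507.184 -316.732   61.992] [-0.62   0.553  1.516  0.001  1.072 -0.701]
```

View pics/w13.png

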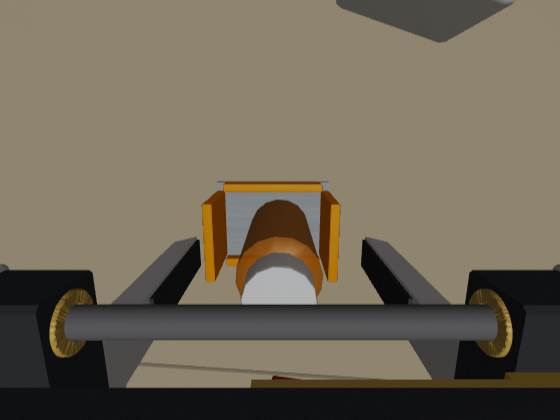

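The bottle cap (col 279) is centred between the fingers. Closing on it and lifting.

```bash
python3 -m pendant '[{"claw":0.03,"delta_pos":[0,0,0],"rotation":[0,0,0]},{"claw":0.03,"delta_pos":[0,0,0],"rotation":[0,0,0]},{"claw":0.03,"delta_pos":[0,0,0],"rotation":[0,0,0]},{"claw":0.03,"delta_pos":[0,0,0],"rotation":[0,0,0]},{"claw":0.03,"delta_pos":[0,0,0],"rotation":[0,0,0]},{"claw":0.03,"delta_pos":[0,0,0],"rotation":[0,0,0]},{"claw":0.03,"delta_pos":[0,0,0],"rotation":[0,0,0]},{"claw":0.03,"delta_pos":[0,0,0],"rotation":[0,0,0]}]' 30
python3 -m pendant '[{"claw":0.03,"delta_pos":[0,0,-0.01],"rotation":[0,0,0]},{"claw":0.03,"delta_pos":[0,0,-0.04],"rotation":[0,0,0]},{"claw":0.03,"delta_pos":[0,0,-0.08],"rotation":[0,0,0]},{"claw":0.03,"delta_pos":[0,0,-0.12],"rotation":[0,0,0]},{"claw":0.03,"delta_pos":[0,0,-0.135],"rotation":[0,0,0]},{"claw":0.03,"delta_pos":[0,0,-0.135],"rotation":[0,0,0]}]'
python3 - <<'E'
from fit import *
s,_=snap('w14');print(s['eef_pos'],s['joints'])
go(560.3,312,195,1.677)
E
```

```text
clock: 16.68
eef_pos: [507.2, -316.9, 62.1]
eef_rot: [3.14, 0.001, 1.652]
wrist_force: [-0.8, 0.3, -1.2]
finger_gap: 41.2
clock: 17.42
eef_pos: [507.0, -316.8, 197.3]
eef_rot: [3.139, 0.001, 1.652]
wrist_force: [0.5, 0.5, -1.7]
finger_gap: 41.3
[ 507.048 -316.822  197.302] [-0.62   0.412  1.39   0.001  1.338 -0.701]
delta m [0.622 0.104 0.001] rot [ 0.001  0.    -0.025] dist 630.8788709039358 clk 17.475
```

View pics/w14.png

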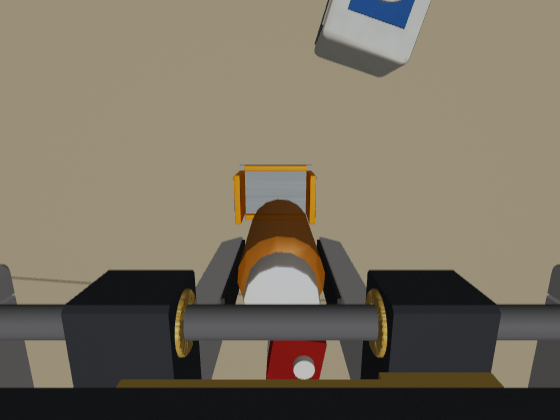

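```bash
python3 -m pendant '[{"claw":0.03,"delta_pos":[0.02,0.003,0],"rotation":[0,0,0]},{"claw":0.03,"delta_pos":[0.06,0.01,0],"rotation":[0,0,0]},{"claw":0.03,"delta_pos":[0.11,0.018,0],"rotation":[0,0,-0.01]},{"claw":0.03,"delta_pos":[0.16,0.027,0],"rotation":[0,0,-0.01]},{"claw":0.03,"delta_pos":[0.21,0.035,0],"rotation":[0,0,-0.01]},{"claw":0.03,"delta_pos":[0.26,0.043,0],"rotation":[0,0,-0.01]},{"claw":0.03,"delta_pos":[0.31,0.052,0],"rotation":[0,0,-0.02]},{"claw":0.03,"delta_pos":[0.36,0.06,0],"rotation":[0,0,-0.02]},{"claw":0.03,"delta_pos":[0.4,0.067,0],"rotation":[0,0,-0.025]},{"claw":0.03,"delta_pos":[0.42,0.07,0],"rotation":[0,0,-0.025]}]'
python3 - <<'E'
from fit import *
go(560.3,312,195,1.677)
E
```

```text
clock: 18.73
eef_pos: [541.5, 110.1, 194.8]
eef_rot: [-3.14, -0.0, 1.679]
wrist_force: [-0.2, 0.2, -1.1]
finger_gap: 41.1
delta m [ 0.199  0.041 -0.   ] rot [-0.001 -0.     0.002] dist 202.74731291608896 clk 18.725
```

```bash
python3 -m pendant '[{"claw":0.03,"delta_pos":[0.04,0.008,0],"rotation":[0,0,0]},{"claw":0.03,"delta_pos":[0.09,0.018,0],"rotation":[0,0,0]},{"claw":0.03,"delta_pos":[0.14,0.029,0],"rotation":[0,0,0]},{"claw":0.03,"delta_pos":[0.18,0.037,0],"rotation":[0,0,0]},{"claw":0.03,"delta_pos":[0.199,0.041,0],"rotation":[0,0,0]},{"claw":0.03,"delta_pos":[0.199,0.041,0.03],"rotation":[0,0,0]},{"claw":0.03,"delta_pos":[0.199,0.041,0.06],"rotation":[0,0,0]},{"claw":0.03,"delta_pos":[0.199,0.041,0.07],"rotation":[0,0,0]},{"claw":0.03,"delta_pos":[0.199,0.041,0.07],"rotation":[0,0,0]}]'
python3 - <<'E'
from fit import *
s,_=snap('w15');print(s['eef_pos'],s['joints'])
go(560.3,312,62,1.677)
E
```

```text
clock: 19.85
eef_pos: [560.8, 311.9, 124.8]
eef_rot: [-3.14, 0.0, 1.678]
wrist_force: [0.7, 0.8, -2.0]
finger_gap: 41.6
[560.778 311.898 124.754] [0.45  0.574 1.323 0.    1.247 0.343]
delta m [-0.    -0.001  0.064] rot [-0.    -0.     0.001] dist 63.68631223222819 clk 19.9
```

View pics/w15.png

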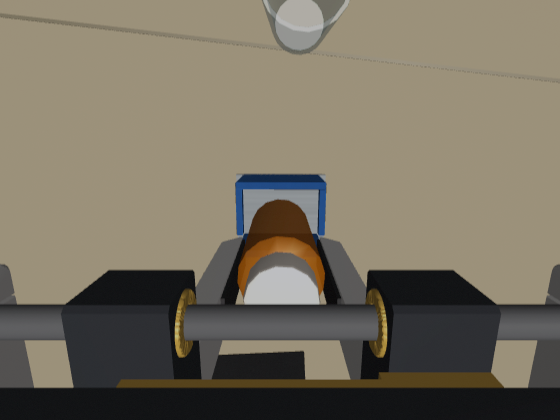

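```bash
python3 - <<'E'
from fit import *
T=Tz(560.3,312.1,6,.106)
boxes=[(-35,35,25,31,48),(-35,35,-31,-25,48),(35,41,-25,25,8),(-41,-35,-25,25,8)]
def ov(t,crop,S,zs=(6,)):
    a=cv2.imread(f'pics/{t}.png'); u0,v0,u1,v1=crop; b=cv2.resize(a[v0:v1,u0:u1],None,fx=S,fy=S,interpolation=cv2.INTER_CUBIC)
    mc=wc(t)
    for x0,x1,y0,y1,z in boxes:
        q=np.array([proj(mc,(T@np.array([x,y,z,1.]))[:3]) for x,y in((x0,y0),(x1,y0),(x1,y1),(x0,y1))])
        cv2.polylines(b,[np.int32(np.round(((q-[u0,v0]+.5)*S)))],True,(0,255,255),1)
    return b
b=ov('w15',(220,160,340,250),6); c=ov('w10',(220,160,340,250),6)
cv2.imwrite('pics/ov.png',cv2.resize(np.vstack([b,c]),None,fx=.55,fy=.55,interpolation=cv2.INTER_AREA))
E
```

```text
(no output)
```

View pics/ov.png

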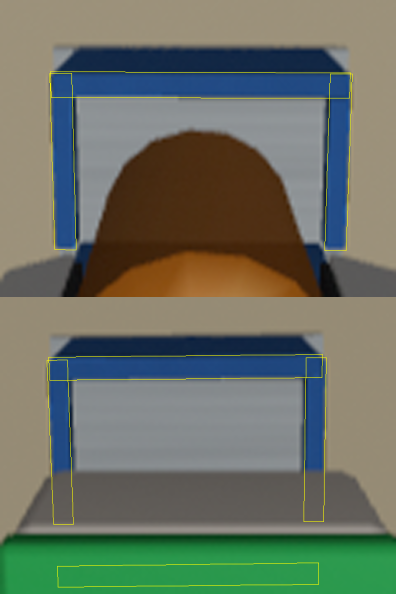

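The cradle model overlay matches the image to within about 1 px and the bottle is centred over the pocket, so I'll lower it.

```bash
python3 -m pendant '[{"claw":0.03,"delta_pos":[0,-0.001,0.015],"rotation":[0,0,0]},{"claw":0.03,"delta_pos":[0,-0.001,0.03],"rotation":[0,0,0]},{"claw":0.03,"delta_pos":[0,-0.001,0.042],"rotation":[0,0,0]},{"claw":0.03,"delta_pos":[0,-0.001,0.05],"rotation":[0,0,0]},{"claw":0.03,"delta_pos":[0,-0.001,0.055],"rotation":[0,0,0]},{"claw":0.03,"delta_pos":[0,-0.001,0.058],"rotation":[0,0,0]},{"claw":0.03,"delta_pos":[0,-0.001,0.058],"rotation":[0,0,0]}]'
```

```text
clock: 20.78
eef_pos: [560.1, 312.1, 67.7]
eef_rot: [-3.141, -0.0, 1.678]
wrist_force: [-0.1, 0.1, -1.6]
finger_gap: 41.2
```

```bash
python3 -m pendant '[{"claw":0.03,"delta_pos":[0,0,0.002],"rotation":[0,0,0]},{"claw":0.03,"delta_pos":[0,0,0.004],"rotation":[0,0,0]},{"claw":0.03,"delta_pos":[0,0,0.0055],"rotation":[0,0,0]},{"claw":0.03,"delta_pos":[0,0,0.0062],"rotation":[0,0,0]},{"claw":0.03,"delta_pos":[0,0,0.0062],"rotation":[0,0,0]}]'
```

```text
clock: 21.4
eef_pos: [560.2, 312.2, 62.1]
eef_rot: [3.142, -0.0, 1.679]
wrist_force: [-3.0, -0.7, 5.1]
finger_gap: 41.7
```

```bash
python3 -m pendant '[{"claw":0.094,"delta_pos":[0,0,0],"rotation":[0,0,0]},{"claw":0.094,"delta_pos":[0,0,0],"rotation":[0,0,0]},{"claw":0.094,"delta_pos":[0,0,0],"rotation":[0,0,0]},{"claw":0.094,"delta_pos":[0,0,0],"rotation":[0,0,0]},{"claw":0.094,"delta_pos":[0,0,-0.03],"rotation":[0,0,0]},{"claw":0.094,"delta_pos":[0,0,-0.08],"rotation":[0,0,0]},{"claw":0.094,"delta_pos":[0,0,-0.12],"rotation":[0,0,0]},{"claw":0.094,"delta_pos":[0,0,-0.12],"rotation":[0,0,0]}]'
python3 - <<'E'
from fit import *
s,_=snap('w16');print(s['eef_pos'],s['joints'])
go(510,88,150,.101)
E
```

```text
clock: 22.4
eef_pos: [561.3, 312.7, 185.7]
eef_rot: [3.136, -0.002, 1.679]
wrist_force: [-0.0, -0.7, -0.7]
finger_gap: 93.9
[561.283 312.66  185.652] [0.451 0.52  1.261 0.    1.355 0.343]
delta m [-0.218 -0.074  0.033] rot [ 0.001 -0.003  1.577] dist 232.28220697316743 clk 22.45
```

View pics/w16.png

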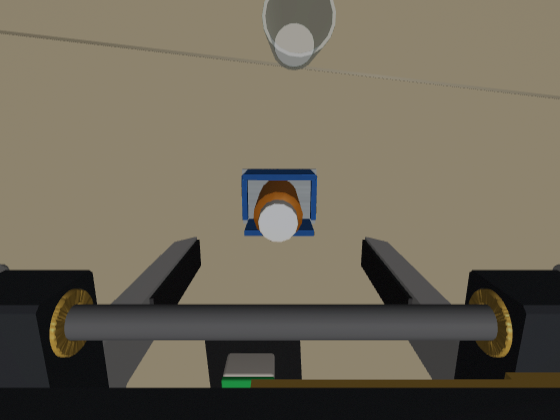

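The bottle stands upright in the blue pocket (cap at 278,221). Going back to the tub with the gripper turned a quarter turn.

```bash
python3 -m pendant '[{"claw":0.094,"delta_pos":[-0.04,-0.01,0.0],"rotation":[0,0,0.15]},{"claw":0.094,"delta_pos":[-0.09,-0.03,0.0],"rotation":[0,0,0.33]},{"claw":0.094,"delta_pos":[-0.15,-0.05,0.0],"rotation":[0,0,0.51]},{"claw":0.094,"delta_pos":[-0.218,-0.074,0.033],"rotation":[0,-0.003,1.577]},{"claw":0.094,"delta_pos":[-0.218,-0.074,0.033],"rotation":[0,-0.003,1.577]},{"claw":0.094,"delta_pos":[-0.218,-0.074,0.033],"rotation":[0,-0.003,1.577]},{"claw":0.094,"delta_pos":[-0.218,-0.074,0.033],"rotation":[0,-0.003,1.577]},{"claw":0.094,"delta_pos":[-0.218,-0.074,0.033],"rotation":[0,-0.003,1.577]},{"claw":0.094,"delta_pos":[-0.218,-0.074,0.033],"rotation":[0,-0.003,1.577]},{"claw":0.094,"delta_pos":[-0.218,-0.074,0.033],"rotation":[0,-0.003,1.577]}]'
python3 - <<'E'
from fit import *
s,_=snap('w17');print(s['eef_pos'],s['joints'],s['eef_rot'])
go(548.5,88.4,22.5,.101)
E
```

```text
clock: 23.7
eef_pos: [509.9, 87.6, 148.6]
eef_rot: [3.141, 0.002, 0.102]
wrist_force: [-0.7, 0.3, -0.3]
finger_gap: 94.2
[509.925  87.572 148.562] [ 0.1    0.284  1.68  -0.001  1.179  1.568] [3.141 0.002 0.102]
delta m [0.038 0.003 0.126] rot [0.001 0.001 0.003] dist 131.9851129167104 clk 23.75
```

View pics/w17.png

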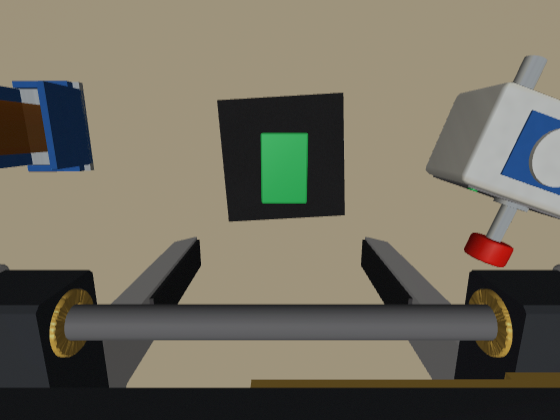

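```bash
python3 - <<'E'
from fit import *
rs=[]
for t,w in(('w17',(250,120,320,215)),('w11',(235,183,320,235))):
    a=cv2.imread(f'pics/{t}.png').astype(int); m=(a[...,1]>a[...,2]*1.6)&(a[...,1]>90); k=np.zeros_like(m);k[w[1]:w[3],w[0]:w[2]]=1;m=biggest(m&k)
    e=cv2.minAreaRect(cv2.findContours(m.astype(np.uint8),0,1)[0][0]);print(t,e,onz(wc(t),*e[0],52)); rs.append(ray(wc(t),*e[0]))
print(tri(rs))
E
```

```text
w17 ((284.0, 168.0), (70.0, 46.0), 90.0) [549.129  88.221  52.   ]
w11 ((278.0, 205.5), (41.0, 62.0), 90.0) [548.699  89.605  52.   ]
(array([548.674,  88.181,  45.837]), [np.float64(0.18482485015286684), np.float64(0.18482485015286376)])
```

```bash
python3 -m pendant '[{"claw":0.094,"delta_pos":[0.037,0.001,0.02],"rotation":[0,0.001,0.002]},{"claw":0.094,"delta_pos":[0.038,0.003,0.07],"rotation":[0,0.001,0.002]},{"claw":0.094,"delta_pos":[0.038,0.003,0.11],"rotation":[0,0.001,0.002]},{"claw":0.094,"delta_pos":[0.038,0.003,0.126],"rotation":[0,0.001,0.002]},{"claw":0.094,"delta_pos":[0.038,0.003,0.126],"rotation":[0,0.001,0.002]},{"claw":0.094,"delta_pos":[0.038,0.003,0.126],"rotation":[0,0.001,0.002]}]' 25
python3 - <<'E'
from fit import *
s,_=snap('w18');print(s['eef_pos'],s['eef_rot'])
E
```

```text
clock: 24.5
eef_pos: [548.8, 88.6, 24.3]
eef_rot: [3.141, -0.002, 0.103]
wrist_force: [0.2, 0.2, -0.4]
finger_gap: 94.1
[548.829  88.593  24.272] [ 3.141 -0.002  0.103]
```

View pics/w18.png

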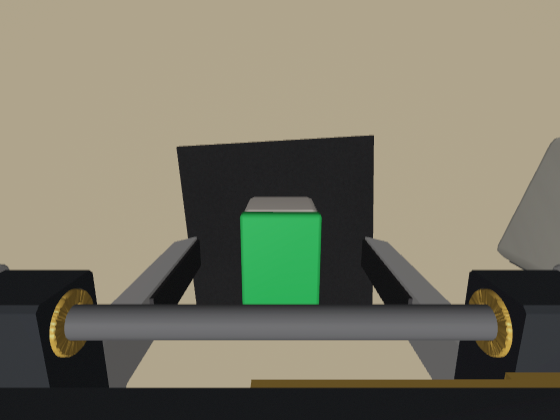

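The lid (241–321 px across) is centred between the fingers. I'll grip across its width and lift.

```bash
python3 -m pendant '[{"claw":0.03,"delta_pos":[0,0,0.002],"rotation":[0,0,0]},{"claw":0.03,"delta_pos":[0,0,0.002],"rotation":[0,0,0]},{"claw":0.03,"delta_pos":[0,0,0.002],"rotation":[0,0,0]},{"claw":0.03,"delta_pos":[0,0,0.002],"rotation":[0,0,0]},{"claw":0.03,"delta_pos":[0,0,0.002],"rotation":[0,0,0]},{"claw":0.03,"delta_pos":[0,0,0.002],"rotation":[0,0,0]},{"claw":0.03,"delta_pos":[0,0,0.002],"rotation":[0,0,0]},{"claw":0.03,"delta_pos":[0,0,0.002],"rotation":[0,0,0]}]' 25
python3 -m pendant '[{"claw":0.03,"delta_pos":[0,0,-0.01],"rotation":[0,0,0]},{"claw":0.03,"delta_pos":[0,0,-0.04],"rotation":[0,0,0]},{"claw":0.03,"delta_pos":[0,0,-0.08],"rotation":[0,0,0]},{"claw":0.03,"delta_pos":[0,0,-0.12],"rotation":[0,0,0]},{"claw":0.03,"delta_pos":[0,0,-0.15],"rotation":[0,0,0]},{"claw":0.03,"delta_pos":[0,0,-0.15],"rotation":[0,0,0]}]'
python3 - <<'E'
from fit import *
s,_=snap('w19')
go(501.2,-315.5,170,.08)
E
```

```text
clock: 25.55
eef_pos: [548.8, 88.6, 22.3]
eef_rot: [3.141, -0.002, 0.103]
wrist_force: [0.5, 0.0, -0.2]
finger_gap: 39.8
clock: 26.3
eef_pos: [549.3, 88.7, 174.7]
eef_rot: [3.141, -0.006, 0.103]
wrist_force: [-0.4, 0.6, -2.6]
finger_gap: 40.0
delta m [-0.089  0.397  0.003] rot [ 0.001 -0.003  0.023] dist 406.9301652707607 clk 26.35
```

View pics/w19.png

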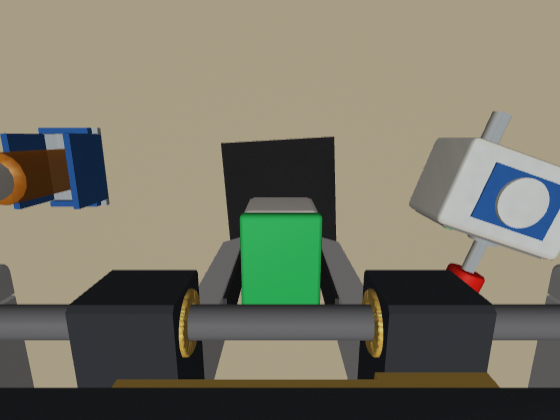

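```bash
python3 -m pendant '[{"claw":0.03,"delta_pos":[-0.005,0.02,0],"rotation":[0,-0.003,0]},{"claw":0.03,"delta_pos":[-0.014,0.06,0],"rotation":[0,-0.003,0]},{"claw":0.03,"delta_pos":[-0.025,0.11,0],"rotation":[0,-0.003,0.01]},{"claw":0.03,"delta_pos":[-0.036,0.16,0],"rotation":[0,-0.003,0.01]},{"claw":0.03,"delta_pos":[-0.047,0.21,0],"rotation":[0,-0.003,0.01]},{"claw":0.03,"delta_pos":[-0.058,0.26,0],"rotation":[0,-0.003,0.02]},{"claw":0.03,"delta_pos":[-0.07,0.31,0],"rotation":[0,-0.003,0.02]},{"claw":0.03,"delta_pos":[-0.081,0.36,0],"rotation":[0,-0.003,0.023]},{"claw":0.03,"delta_pos":[-0.087,0.39,0.003],"rotation":[0,-0.003,0.023]},{"claw":0.03,"delta_pos":[-0.089,0.397,0.003],"rotation":[0,-0.003,0.023]}]'
python3 - <<'E'
from fit import *
go(501.2,-315.5,90,.08)
E
```

```text
clock: 27.6
eef_pos: [499.2, -317.3, 167.8]
eef_rot: [-3.141, 0.002, 0.077]
wrist_force: [0.4, 1.1, -1.7]
finger_gap: 40.1
delta m [ 0.002 -0.002  0.078] rot [-0.001  0.002 -0.003] dist 77.81984575011616 clk 27.6
```

```bash
python3 -m pendant '[{"claw":0.03,"delta_pos":[0.001,-0.001,0.02],"rotation":[0,0.002,-0.003]},{"claw":0.03,"delta_pos":[0.002,-0.002,0.05],"rotation":[0,0.002,-0.003]},{"claw":0.03,"delta_pos":[0.002,-0.002,0.075],"rotation":[0,0.002,-0.003]},{"claw":0.03,"delta_pos":[0.002,-0.002,0.078],"rotation":[0,0.002,-0.003]},{"claw":0.03,"delta_pos":[0.002,-0.002,0.078],"rotation":[0,0.002,-0.003]}]'
python3 - <<'E'
from fit import *
s,_=snap('w20');print(s['eef_pos'],s['eef_rot'])
go(501.2,-315.5,31,.08)
T=Tz(501.2,-315.5,6,.08)
boxes=[(-35,35,25,31,8),(-35,35,-31,-25,8),(35,41,-25,25,48),(-41,-35,-25,25,48)]
a=cv2.imread('pics/w20.png');S=2;b=cv2.resize(a[100:400,80:480],None,fx=S,fy=S,interpolation=cv2.INTER_CUBIC);mc=wc('w20')
for x0,x1,y0,y1,z in boxes:
    q=np.array([proj(mc,(T@np.array([x,y,z,1.]))[:3]) for x,y in((x0,y0),(x1,y0),(x1,y1),(x0,y1))])
    cv2.polylines(b,[np.int32(np.round(((q-[80,100]+.5)*S)))],True,(0,255,255),1)
cv2.imwrite('pics/w20o.png',b)
E
```

```text
clock: 28.22
eef_pos: [500.9, -315.0, 90.3]
eef_rot: [-3.141, -0.0, 0.081]
wrist_force: [0.5, -0.0, -1.1]
finger_gap: 40.0
[ 500.902 -314.978   90.29 ] [-3.141 -0.     0.081]
delta m [0.   0.   0.06] rot [-0.    -0.001  0.001] dist 59.77315960023836 clk 28.275
```

View pics/w20o.png

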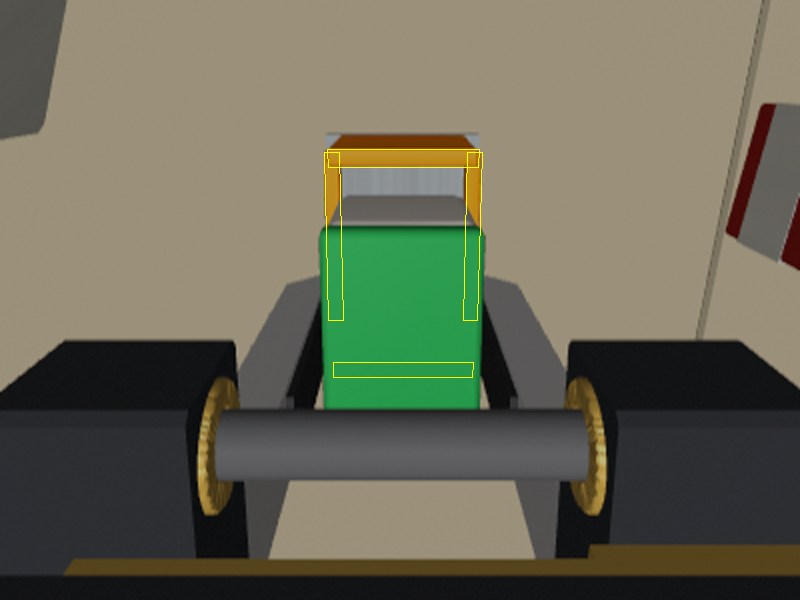

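The overlay matches the orange cradle and the tub is centred over it. Lowering.

```bash
python3 -m pendant '[{"claw":0.03,"delta_pos":[0,0,0.015],"rotation":[0,0,0]},{"claw":0.03,"delta_pos":[0,0,0.03],"rotation":[0,0,0]},{"claw":0.03,"delta_pos":[0,0,0.043],"rotation":[0,0,0]},{"claw":0.03,"delta_pos":[0,0,0.053],"rotation":[0,0,0]},{"claw":0.03,"delta_pos":[0,0,0.059],"rotation":[0,0,0]},{"claw":0.03,"delta_pos":[0,0,0.06],"rotation":[0,0,0]},{"claw":0.03,"delta_pos":[0,0,0.06],"rotation":[0,0,0]}]'
```

```text
clock: 29.15
eef_pos: [501.4, -315.3, 31.1]
eef_rot: [3.142, -0.001, 0.081]
wrist_force: [-0.7, 0.5, -2.2]
finger_gap: 40.2
```

```bash
python3 -m pendant '[{"claw":0.03,"delta_pos":[0,0,0.002],"rotation":[0,0,0]},{"claw":0.03,"delta_pos":[0,0,0.004],"rotation":[0,0,0]},{"claw":0.03,"delta_pos":[0,0,0.005],"rotation":[0,0,0]},{"claw":0.03,"delta_pos":[0,0,0.0055],"rotation":[0,0,0]},{"claw":0.03,"delta_pos":[0,0,0.0055],"rotation":[0,0,0]}]'
```

```text
clock: 29.78
eef_pos: [501.3, -315.3, 26.3]
eef_rot: [3.142, -0.001, 0.081]
wrist_force: [-4.3, 3.3, 7.8]
finger_gap: 39.7
```

Contact, 7.8 N upward. I'll release and lift, then check.

```bash
python3 -m pendant '[{"claw":0.094,"delta_pos":[0,0,0],"rotation":[0,0,0]},{"claw":0.094,"delta_pos":[0,0,0],"rotation":[0,0,0]},{"claw":0.094,"delta_pos":[0,0,0],"rotation":[0,0,0]},{"claw":0.094,"delta_pos":[0,0,0],"rotation":[0,0,0]},{"claw":0.094,"delta_pos":[0,0,-0.03],"rotation":[0,0,0]},{"claw":0.094,"delta_pos":[0,0,-0.08],"rotation":[0,0,0]},{"claw":0.094,"delta_pos":[-0.03,0,-0.14],"rotation":[0,0,0]},{"claw":0.094,"delta_pos":[-0.06,0,-0.16],"rotation":[0,0,0]},{"claw":0.094,"delta_pos":[-0.06,0,-0.16],"rotation":[0,0,0]}]'
python3 - <<'E'
from fit import *
s,_=snap('w21');print(s['eef_pos'],s['eef_rot'])
a=cv2.imread('pics/w21.png')
cv2.imwrite('pics/top1.png',manip.camera('top')[:,:,::-1]);
k=a.astype(int);m=(k[...,1]>k[...,2]*1.6)&(k[...,1]>90);m=biggest(m);e=cv2.minAreaRect(cv2.findContours(m.astype(np.uint8),0,1)[0][0]);print(e,onz(wc('w21'),*e[0],56))
T=Tz(501.2,-315.5,6,.08)
boxes=[(-35,35,25,31,8),(-35,35,-31,-25,8),(35,41,-25,25,48),(-41,-35,-25,25,48),(-30,30,-20,20,50)]
S=4;u0,v0=200,60;b=cv2.resize(a[v0:v0+150,u0:u0+200],None,fx=S,fy=S,interpolation=cv2.INTER_CUBIC);mc=wc('w21')
for x0,x1,y0,y1,z in boxes:
    q=np.array([proj(mc,(T@np.array([x,y,z,1.]))[:3]) for x,y in((x0,y0),(x1,y0),(x1,y1),(x0,y1))])
    cv2.polylines(b,[np.int32(np.round(((q-[u0,v0]+.5)*S)))],True,(0,255,255),1)
cv2.imwrite('pics/w21o.png',b)
go(485,-96,150,-.22)
E
```

```text
clock: 30.9
eef_pos: [440.8, -320.8, 188.5]
eef_rot: [3.139, -0.004, 0.079]
wrist_force: [-0.2, 0.1, 0.2]
finger_gap: 94.1
[ 440.752 -320.834  188.495] [ 3.139 -0.004  0.079]
((279.0, 141.0), (64.0, 42.0), 90.0) [ 501.782 -315.316   56.   ]
delta m [ 0.061 -0.22   0.036] rot [-0.    -0.001  0.3  ] dist 231.06517389660468 clk 31.0
```

View pics/w21o.png

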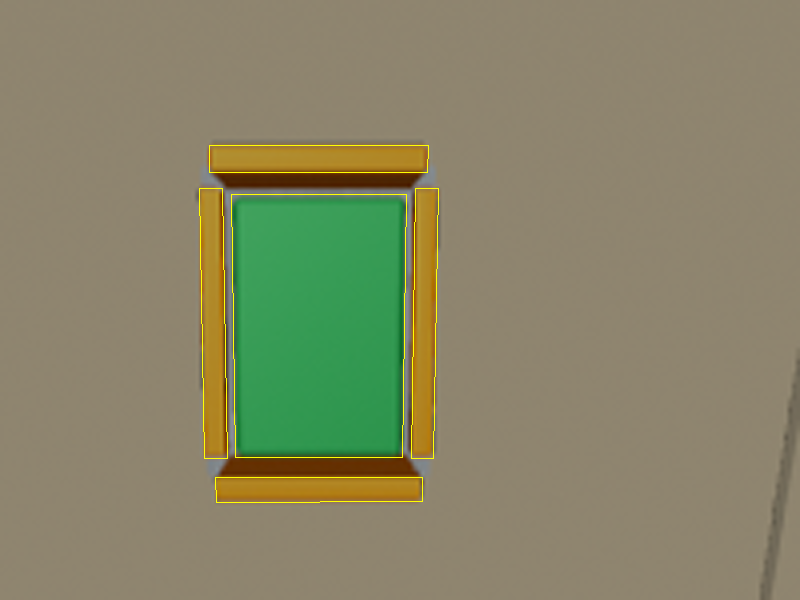

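View pics/top1.png

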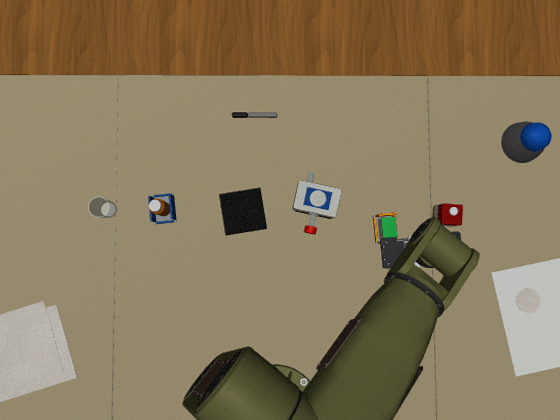

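```bash
python3 -m pendant '[{"claw":0.094,"delta_pos":[0.015,-0.05,0],"rotation":[0,0,0.1]},{"claw":0.094,"delta_pos":[0.03,-0.11,0],"rotation":[0,0,0.25]},{"claw":0.094,"delta_pos":[0.05,-0.17,0.02],"rotation":[0,0,0.3]},{"claw":0.094,"delta_pos":[0.061,-0.22,0.036],"rotation":[0,-0.001,0.3]},{"claw":0.094,"delta_pos":[0.061,-0.22,0.036],"rotation":[0,-0.001,0.3]},{"claw":0.094,"delta_pos":[0.061,-0.22,0.036],"rotation":[0,-0.001,0.3]},{"claw":0.094,"delta_pos":[0.061,-0.22,0.036],"rotation":[0,-0.001,0.3]}]'
python3 - <<'E'
from fit import *
t='w16';a=cv2.imread(f'pics/{t}.png').astype(int); mn=a.min(2); w=np.zeros(mn.shape,bool); w[198:245,255:302]=1
m=biggest((mn>150)&w); k,_=cv2.findContours(m.astype(np.uint8),0,1); e=cv2.fitEllipse(k[0]); print(e,onz(wc(t),*e[0],121))
s,_=snap('w22');print(s['eef_pos'],s['eef_rot'])
go(496.5,-98,37.5,-.22)
E
```

```text
clock: 31.88
eef_pos: [484.8, -96.9, 149.9]
eef_rot: [-3.141, -0.0, -0.221]
wrist_force: [-0.8, -0.0, 0.2]
finger_gap: 94.1
((277.69830322265625, 222.4442596435547), (36.777557373046875, 37.91116714477539), 86.09022521972656) [559.74  313.199 121.   ]
[484.785 -96.857 149.927] [-3.141 -0.    -0.221]
delta m [ 0.012 -0.002  0.113] rot [-0.    -0.    -0.001] dist 113.15905449380965 clk 31.925
```

View pics/w22.png

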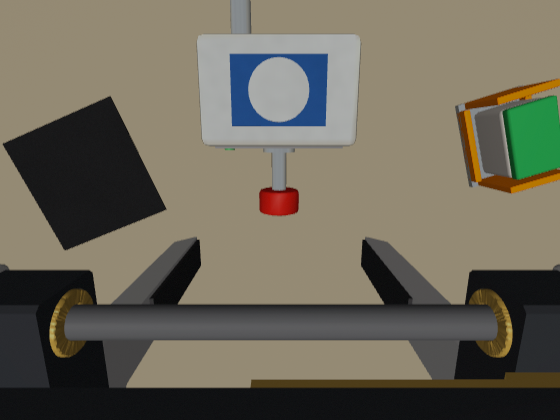

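The bottle is about 1 mm from the blue centre and the knob is still out (279,201). I'll go down around the head.

```bash
python3 -m pendant '[{"claw":0.094,"delta_pos":[0.012,-0.002,0.04],"rotation":[0,0,0]},{"claw":0.094,"delta_pos":[0.012,-0.002,0.085],"rotation":[0,0,0]},{"claw":0.094,"delta_pos":[0.012,-0.002,0.112],"rotation":[0,0,0]},{"claw":0.094,"delta_pos":[0.012,-0.002,0.112],"rotation":[0,0,0]},{"claw":0.094,"delta_pos":[0.012,-0.002,0.112],"rotation":[0,0,0]}]' 40
python3 - <<'E'
from fit import *
s,_=snap('w23');print(s['eef_pos'],s['eef_rot'])
E
```

```text
clock: 32.55
eef_pos: [497.6, -98.1, 39.3]
eef_rot: [-3.141, -0.002, -0.222]
wrist_force: [-0.2, 1.2, 0.2]
finger_gap: 93.9
[497.59  -98.144  39.309] [-3.141 -0.002 -0.222]
```

View pics/w23.png

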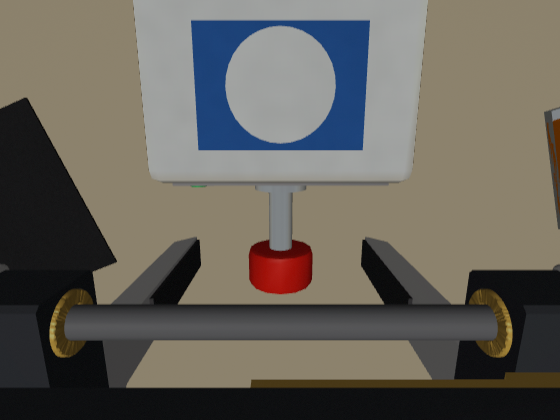

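The head (281,266) is centred between the fingers. Gripping it and pushing it home.

```bash
python3 -m pendant '[{"claw":0.02,"delta_pos":[0,0,0.0015],"rotation":[0,0,0]},{"claw":0.02,"delta_pos":[0,0,0.0015],"rotation":[0,0,0]},{"claw":0.02,"delta_pos":[0,0,0.0015],"rotation":[0,0,0]},{"claw":0.02,"delta_pos":[0,0,0.0015],"rotation":[0,0,0]},{"claw":0.02,"delta_pos":[0,0,0.0015],"rotation":[0,0,0]},{"claw":0.02,"delta_pos":[0,0,0.0015],"rotation":[0,0,0]},{"claw":0.02,"delta_pos":[0,0,0.0015],"rotation":[0,0,0]},{"claw":0.02,"delta_pos":[0,0,0.0015],"rotation":[0,0,0]}]' 40
python3 -m pendant '[{"claw":0.02,"delta_pos":[0.004,0,0],"rotation":[0,0,0]},{"claw":0.02,"delta_pos":[0.008,0,0],"rotation":[0,0,0]},{"claw":0.02,"delta_pos":[0.012,0,0],"rotation":[0,0,0]},{"claw":0.02,"delta_pos":[0.016,0,0],"rotation":[0,0,0]},{"claw":0.02,"delta_pos":[0.019,0,0],"rotation":[0,0,0]},{"claw":0.02,"delta_pos":[0.021,0,0],"rotation":[0,0,0]},{"claw":0.02,"delta_pos":[0.0215,0,0],"rotation":[0,0,0]},{"claw":0.02,"delta_pos":[0.0215,0,0],"rotation":[0,0,0]}]'
```

```text
clock: 33.6
eef_pos: [497.7, -98.0, 38.0]
eef_rot: [-3.141, -0.003, -0.222]
wrist_force: [0.5, 1.1, -0.9]
finger_gap: 33.2
clock: 34.6
eef_pos: [517.6, -102.4, 37.9]
eef_rot: [-3.141, 0.001, -0.222]
wrist_force: [-11.7, 2.9, 7.7]
finger_gap: 32.9
```

```bash
python3 -m pendant '[{"claw":0.094,"delta_pos":[0,0,0],"rotation":[0,0,0]},{"claw":0.094,"delta_pos":[0,0,0],"rotation":[0,0,0]},{"claw":0.094,"delta_pos":[0,0,0],"rotation":[0,0,0]},{"claw":0.094,"delta_pos":[0,0,0],"rotation":[0,0,0]},{"claw":0.094,"delta_pos":[0,0,-0.04],"rotation":[0,0,0]},{"claw":0.094,"delta_pos":[-0.03,0,-0.1],"rotation":[0,0,0]},{"claw":0.094,"delta_pos":[-0.1,0,-0.16],"rotation":[0,0,0]},{"claw":0.094,"delta_pos":[-0.13,0,-0.18],"rotation":[0,0,0]},{"claw":0.094,"delta_pos":[-0.13,0,-0.18],"rotation":[0,0,0]},{"claw":0.094,"delta_pos":[-0.13,0,-0.18],"rotation":[0,0,0]}]'
python3 - <<'E'
from fit import *
s,_=snap('w24');print(s['eef_pos'],s['wrist_force'])
T=np.array([t for t in [0]])
a=cv2.imread('pics/w24.png');b,g,r=[a[...,i].astype(int) for i in range(3)]
m=(r-g>45)&(r>2*g);m[:,:150]=0;m[:,380:]=0;m=biggest(m);c=[x.mean() for x in np.nonzero(m)][::-1]
print('knob',c,onz(wc('w24'),*c,55))
t=manip.camera('top')[:,:,::-1];q=manip.camera('scene')[:,:,::-1]
cv2.imwrite('pics/fin.png',np.vstack([cv2.resize(t[180:260,80:480],(800,160)),cv2.resize(q[150:290,120:460],(800,330),interpolation=cv2.INTER_CUBIC)]))
E
```

```text
clock: 35.85
eef_pos: [391.1, -74.1, 218.0]
eef_rot: [-3.141, -0.0, -0.222]
wrist_force: [0.4, -0.2, 0.4]
finger_gap: 94.2
[391.107 -74.05  218.037] [ 0.416 -0.186  0.416]
knob [np.float64(280.5018137847642), np.float64(68.74244256348247)] [ 517.186 -102.817   55.   ]
```

View pics/w24.png

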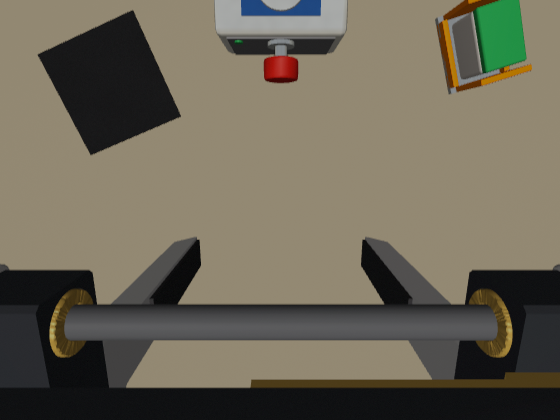

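View pics/fin.png

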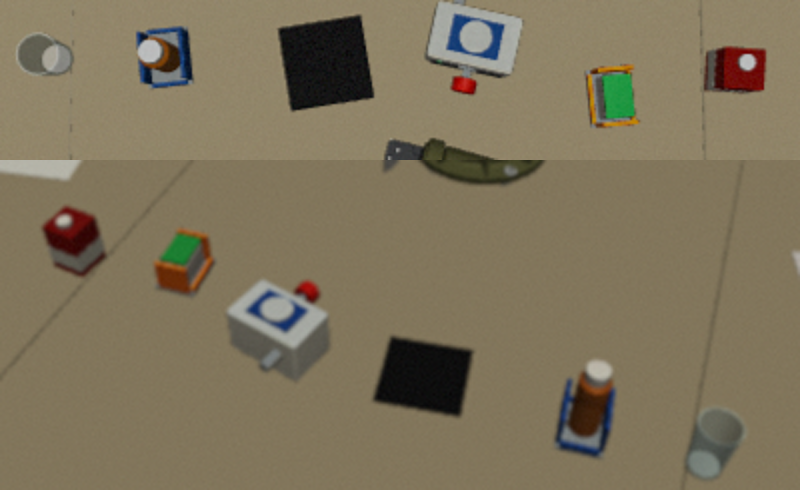

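The knob head is back at (517.2, −102.8), against about (516.4, −102.6) at the start. The bottle stands in blue, the tub in orange, the bystanders are unmoved and the arm is clear, so I'll hand in.

```bash
python3 -c "
from cell import manip
print(manip.sign_off())"
```

```text
the job is handed in; nothing more can be done
None
```

I finished the job and handed it in at about 36 s of the 72 s allowed; the hand-in reports no verdict.

**What I did:**
- I pulled the knob out until it met its stop after 20.3 mm.
- I moved the tub to the mat, then the bottle to the blue cradle.
- I took the tub up again across its width and set it in the orange cradle.
- I pushed the knob back in until it met its stop after 20.4 mm.

**Last checks:**

| Item | Measured | Target |
|---|---|---|
| Tub, horizontal distance from the orange cradle centre | about 0.6 mm | within 10 mm |
| Bottle, horizontal distance from the blue cradle centre | about 1.2 mm | within 18 mm |
| Knob head, horizontal distance from its starting (home) position | about 0.8 mm | within 2 mm |

- **Upright and released:** both vessels look upright, the fingers are open and the arm is clear. I pressed each vessel down with 5–8 N on its cradle floor before letting go.
- **Bystanders:** the beaker and carton show in the same places in the top view; I did not measure them.

**Disagreements:**
- Heights from the wrist camera mostly came out low. The cradle floors measured 2–3 mm below the stated 6 mm. The tub lid was 3 mm low in its cradle, and 6 mm low in a rough reading on the mat. I set heights by touch instead.
- The top camera differed from the wrist camera by up to about 4 mm sideways, so I used the wrist camera's positions.

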